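# Set up a bezel for soldering on the jeweller's bench

### The arm

A 6-joint arm with a two-finger parallel gripper is mounted at the origin on the work surface. World frame = base frame: x ahead of the robot, y to its left, z up, the work surface at z = 0. Lengths are in m, angles in rad, forces in N, time in s.
With the tool pointing down it reaches from about 0.25 to 0.775 m from the base axis. Payload 4 kg.
Tool frame: the origin (TCP) lies at the very end of the fingers, on their centre line; the grasp point (between the pads) lies 19 mm behind it; z points along the fingers, y is the line along which they close (so a half turn about z gives the same grasp; the last joint's range is limited). The gripper opens to 85 mm and grips with 20 to 120 N. Pads are 22 mm wide; open, the fingers measure 114 mm over their backs; the gripper's body (76 mm by 85 mm) begins 54 mm behind the grasp point. The pads swing forward as they close: fully open they stand 13 mm farther back than shut.
Start: joints at [-1.325, 0.087, 1.371, -0, 1.684, -0.103], TCP at [0.188, -0.517, 0.231] pointing down, gripper open.
Joint ranges: [-3.1, 3.1], [-0.76, 2.03], [0.27, 2.55], [-1.08, 4.22], [0.17, 2.65], [-2.57, 2.57]. Speed limits (rad/s): [2.79, 2.79, 3.14, 3.14, 3.14, 3.14].

### API

Orientations are given as a rotation vector (axis times angle).
In Python, from rig import telemetry, grab_frame, camera_info, job_done, search_frame gives the robot as it stands.
- The arm moves only by the tool move_arm, never from a script. Its argument "targets" is a list of rows, each an object of numbers: "rx", "ry", "rz": the turn, a rotation vector about the tool's x, y, z in rad; "x", "y", "z": the shift along the tool's x, y, z in m; "hand": the closure in counts, from 0 (fully open) to 255 (shut). A call has 1 to 8 rows; each row is the pose to reach, as a shift and turn from the pose commanded when the call began, along the tool's axes at that moment; what a row does not reach only later rows make up. A row lasts 1/12 s, in which the tool goes at most 41.7 mm and 7.16 degrees, less where a joint would pass 70% of its speed; a pose out of reach is approached as far as the arm can. A call with a gripper value outside its range is refused whole. The fingers move at their own pace and stop on an object; "force" is the grip in N (left out, the last holds). Time passes only in rows, so rows that repeat a pose let the fingers close. It gives the time, the measured TCP pose, the force, the opening and the grip force at its end, in the units of the state.
- telemetry.sense(): the state, without advancing time (a new reading comes with each control period).
- grab_frame(name): name is "scene" or "top" or "wrist"; returns the picture (400x640x3 uint8, blue, green, red); there is no depth.
- camera_info(name): a dict with "fov_y" (degrees; the focal length in pixels is half the picture's height over the tangent of half this angle, whatever the lens; pixels are square), "cx", "cy" (the principal point, pixels), "R" (3x3) and "t" (3): a world point X has camera coordinates R X + t. Camera axes: x right, y down, z forward; pixel columns grow to the right and rows downward; lengths in m; the calibration is good to about 2 mm. A picture is of the moment at which its call begins: read the wrist's pose just before it. camera_info takes no time and is no camera call; for the wrist camera it gives the pose at the moment of the call.
- job_done(): hands the job in; it is judged then, once.
Trained networks look in the newest picture that a camera, given by its name, has taken for a name from the list of things; names that differ only in an ending like _2 or _b are one class to them, and where a whole thing is asked for, a point or a joint stands for the part that bears it (a point fixed in the world has none). Each returns a list of dicts, best first, with "p" (0 to 1); they miss things now and then, are a little off and sometimes report something else, mostly with a low value. They report only what shows in the picture. A call takes as long as a camera call. They do not tell look-alikes from the thing itself.
- search_frame(camera, target): "bbox" ([left, top, width, height] in pixels, round what is visible of it).
The state is a dict: "t": time; "qpos": joint angles; "dq": joint speeds; "effort": joint torques, N m; "position": TCP position; "ee_rot": TCP orientation; "wrist_force": force on the tool from outside, world axes, zero at the start; "wrist_torque": the same for the moment, N m; "opening": finger opening in m; "finger_force": force on a finger pad.
Only numpy, scipy, OpenCV 4.12 (cv2) and the standard library are available. Lean on these libraries where they do the work, as an engineer would, in place of code of your own. Each camera call takes 0.05 s, during which the arm holds its last target. There are 200 camera calls.

### The job

Set the bench up for soldering: stand the firebrick on the white soldering board, along the board's back edge (the edge away from you), and put the charcoal block on the board square in front of it, end-on, about a finger's width away; lay the brass disc in the middle of the charcoal block and the silver collar centred on the disc. Stand the flux jar on the bench midway between the soldering board and the quench bowl. Leave the copper collar, the pinch pot and the pliers where they are.

Things in the scene. Friction and masses are not known exactly. Their poses are not given: they have to be found in the camera images.
- soldering_board: White ceramic soldering board lying fixed on the bench, on the left or right half: 170 mm (its x) by 160 mm (its y), 12 mm thick. Origin: centre of its underside. Its x axis points to its back edge, away from the robot (turned up to 0.15 rad); y to the left.
- quench_bowl: Empty terracotta quench bowl fixed on the bench on the other half, 150 mm across the rim, 55 mm high. Origin: centre of its underside; x points away from the robot.
- firebrick: Cream firebrick, loose, standing on its long narrow edge: 32 mm thick (its x), 115 mm long (its y), 64 mm high. Origin: centre of its underside. It is to stand in the same attitude, its length along the back edge (board's y), all on the board, in the middle of that edge. About 130 g.
- charcoal_block: Black charcoal block lying flat, loose: 90 mm long (its x), 60 mm wide (its y), 30 mm high. Origin: centre of its underside. End-on means that its length runs from front to back (along the board's x), its far end facing the middle of the brick with a gap of about 20 mm. About 80 g.
- brass_disc: Brass disc, loose, lying flat: 48 mm diameter, 8 mm thick, 120 g. Origin: centre of its underside.
- silver_collar: Bright silver collar (bezel), an open ring standing on its rim with its axis upright: outside 32 mm, inside 25 mm, 16 mm high, 50 g. Origin: centre of its underside.
- flux_jar: Flux jar, closed: blue body, white screw cap (from above a white disc); 48 mm diameter, 50 mm high, about 140 g, upright. Origin: centre of its underside. Midway: on the line from the centre of the board to the centre of the bowl, halfway.
- copper_collar: Copper collar of another job, red-brown, same size as the silver one; loose, to be left alone. Origin: centre of its underside.
- pinch_pot: Small orange clay pinch pot with metal offcuts, 72 mm across, 42 mm high; loose, to be left alone. Origin: centre of its underside.
- pliers: Pliers with red handles lying on the bench beyond the board and the bowl, about 140 mm long (its y, jaws to +y), 10 mm high; loose, to be left alone. Origin: at the rivet, on the underside.
There are look-alikes about, which are no part of the job. Of the things that look like the silver_collar, take the one that is farthest to the robot's right at the start.

How it is judged:
By the outcome, as a careful person would: the job done as asked, in the order asked, and still so for the second after the job is handed in, with the robot touching nothing.
It also fails if it takes over 125 s, if anything falls off the work surface, if the arm or the gripper's body presses on something with over 40 N, if the wrist force passes 120 N, or if a joint passes its speed limit or range.

## Working session

There is one attempt and no reset: what is moved stays moved. The work goes in short steps, Python scripts to look and compute and a tool call to move; the robot and the scene stay as the last step left them, time stands still between calls to the robot, and variables do not carry over. Pictures are saved under pics/ and viewed, at most 14 in all, crops included, and the job is handed in when it is done.

Besides the shell and the picture viewer there is one more tool, called after ">>>" by a JSON object that holds its "name" and its "arguments". move_arm: Moves the arm, as the interface text tells. Its arguments: {"type":"object","properties":{"targets":{"type":"array"},"force":{"type":"number"}},"required":["targets"]}

```bash
ls; mkdir -p pics; cat > h.py <<'E'
import numpy as np, cv2
from rig import telemetry, grab_frame, camera_info, job_done, search_frame
from scipy.spatial.transform import Rotation as Rt
def K(c):
    f=200/np.tan(np.radians(c["fov_y"])/2); return f,c["cx"],c["cy"]
def ray(c,u,v,z):
    f,cx,cy=K(c); R=np.array(c["R"]);t=np.array(c["t"])
    C=-R.T@t; d=R.T@np.array([(u-cx)/f,(v-cy)/f,1]); return C+d*(z-C[2])/d[2]
def proj(c,X):
    f,cx,cy=K(c); p=np.array(c["R"])@np.array(X)+np.array(c["t"]); return np.array([cx+f*p[0]/p[2],cy+f*p[1]/p[2]])
E
python3 - <<'E'
from h import *
np.set_printoptions(precision=4,suppress=True)
s=telemetry.sense(); print(s)
for n in("scene","top"):
    c=camera_info(n);print(n,c)
    im=grab_frame(n);cv2.imwrite(f"pics/{n}0.png",im)
for t in "soldering_board quench_bowl firebrick charcoal_block brass_disc silver_collar flux_jar copper_collar pinch_pot pliers".split():
    for n in ["top"]:
        c=camera_info(n)
        for r in search_frame(n,t)[:4]:
            b=r["bbox"];u,v=b[0]+b[2]/2,b[1]+b[3]/2
            print(t,round(r["p"],2),np.round(b),ray(c,u,v,0.0)[:2])
E
```

```text
pics
{'t': 0.0, 'qpos': array([-1.3251,  0.088 ,  1.3723, -0.    ,  1.6836, -0.1031]), 'dq': array([ 0.0005,  0.0012,  0.0003,  0.    , -0.0008,  0.0001]), 'effort': array([ -0.0002, -35.1868, -31.3276,  -0.0001,   0.0108,  -0.    ]), 'position': array([ 0.1878, -0.5164,  0.2301]), 'ee_rot': array([-3.0917, -0.5447,  0.0003]), 'wrist_force': array([-0.3738,  0.6841, -1.5574]), 'wrist_torque': array([ 0.0109, -0.0283,  0.0427]), 'finger_force': 0.0, 'opening': 0.08530683912972814}
scene {'fov_y': 51.86912110643793, 'cx': 312.52124419267096, 'cy': 200.3576264097933, 'R': array([[-0.6557,  0.755 ,  0.0097],
       [ 0.5469,  0.4838, -0.6833],
       [-0.5206, -0.4427, -0.7301]]), 't': array([ 0.371 , -0.2878,  1.3017])}
top {'fov_y': 45.499302374993874, 'cx': 322.0235888665623, 'cy': 193.92502825280312, 'R': array([[ 0.022 , -0.9997, -0.0094],
       [-0.9897, -0.0205, -0.1416],
       [ 0.1414,  0.0124, -0.9899]]), 't': array([0.0001, 0.5312, 1.2684])}
soldering_board 0.71 [232. 138.  61.  64.] [0.5999 0.1832]
quench_bowl 0.96 [373. 136.  62.  56.] [ 0.626  -0.2205]
firebrick 0.87 [412. 246.  47.  28.] [ 0.3578 -0.3042]
firebrick 0.35 [376. 220.  24.  34.] [ 0.4193 -0.1744]
firebrick 0.2 [220. 252.  10.   9.] [0.3558 0.2765]
charcoal_block 0.85 [375. 220.  25.  31.] [ 0.4253 -0.1721]
brass_disc 0.59 [460. 192.  25.  26.] [ 0.5137 -0.4083]
brass_disc 0.53 [178. 194.  21.  17.] [0.5039 0.3877]
silver_collar 0.71 [376. 217.  24.  37.] [ 0.4222 -0.1756]
silver_collar 0.59 [192. 232.  12.  12.] [0.4072 0.3545]
silver_collar 0.47 [188. 260.  12.   8.] [0.3332 0.3616]
flux_jar 0.72 [412. 250.  48.  22.] [ 0.3542 -0.3078]
flux_jar 0.52 [259. 221.  19.  19.] [0.4303 0.16  ]
copper_collar 0.23 [180. 193.  18.  20.] [0.5021 0.3861]
pinch_pot 0.86 [459. 193.  23.  23.] [ 0.5159 -0.4051]
pliers 0.73 [459. 192.  24.  25.] [ 0.5156 -0.4061]
pliers 0.61 [319. 110.  46.  12.] [ 0.7644 -0.0404]
```

```bash
python3 - <<'E'
import cv2
im=cv2.imread("pics/top0.png")[95:285,165:495]
cv2.imwrite("pics/top0c.png",cv2.resize(im,(792,456),interpolation=cv2.INTER_CUBIC))
E
```

```text
(no output)
```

View pics/top0c.png

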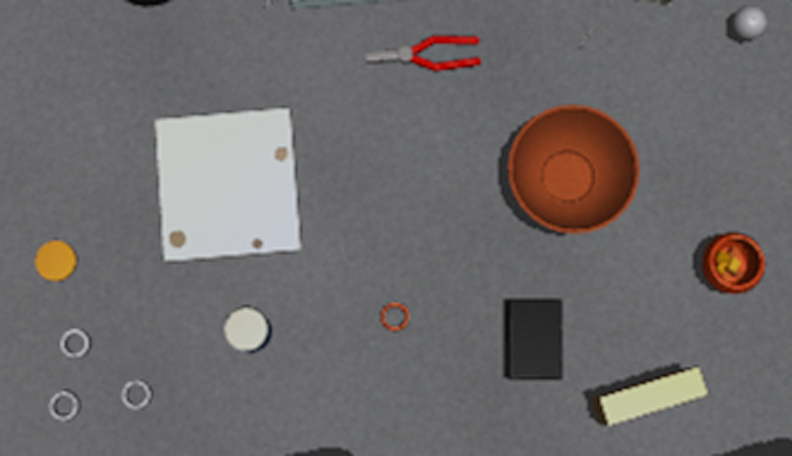

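View pics/scene0.png

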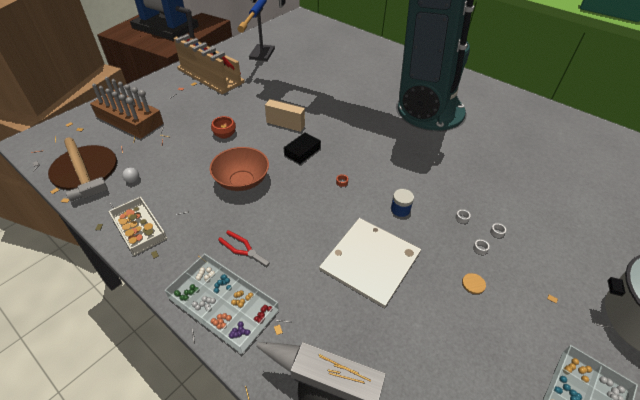

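The top view (crop = 2.4× from pixel 165,95) shows the board on the left and the bowl on the right. Charcoal is at crop (533,339), brick at (653,396), jar cap at (247,329) and disc at (56,261). There are three silver rings, and the rightmost is at (137,394). Copper is at (395,317).

```bash
cat >> h.py <<'E'
def seg(im,c,u,v,z,tol=25,r=60):
    "flood fill from seed pixel; returns world points of contour at height z, minAreaRect (x,y),(w,h),ang"
    im=cv2.GaussianBlur(im,(3,3),0)
    m=np.zeros((402,642),np.uint8)
    cv2.floodFill(im,m,(int(u),int(v)),0,(tol,)*3,(tol,)*3,4|cv2.FLOODFILL_MASK_ONLY|cv2.FLOODFILL_FIXED_RANGE|(255<<8))
    m=m[1:-1,1:-1]
    cs,_=cv2.findContours(m,cv2.RETR_EXTERNAL,cv2.CHAIN_APPROX_NONE)
    k=max(cs,key=cv2.contourArea)[:,0,:].astype(float)
    P=np.array([ray(c,a,b,z)[:2] for a,b in k])
    return P,k
def rect(P):
    (x,y),(w,h),a=cv2.minAreaRect((P*1000).astype(np.float32)); return np.round([x,y,w,h,a],1)
def circ(P):
    (x,y),(w,h),a=cv2.fitEllipse((P*1000).astype(np.float32)); return np.round([x,y,w,h],1)
E
python3 - <<'E'
from h import *
c=camera_info("top");im=cv2.imread("pics/top0.png")
S=lambda x,y:(165+x/2.4,95+y/2.4)
for n,p,z,tol in [("board",(225,185),.012,60),("char",(533,339),.03,22),("brick",(653,396),.064,50)]:
    P,k=seg(im,c,*S(*p),z,tol); print(n,rect(P))
for n,p,z,tol in [("disc",(56,261),.008,60),("jar",(247,329),.05,60)]:
    P,k=seg(im,c,*S(*p),z,tol); print(n,circ(P))
for n,p in [("ring",(137,394)),("r2",(64,406)),("r3",(75,343)),("copper",(395,317)),("bowl",(573,170)),("pot",(733,262))]:
    z={"bowl":.055,"pot":.042}.get(n,.016)
    u,v=S(*p); print(n,ray(c,u,v,z)[:2].round(4))
    
print(camera_info("wrist"))
E
```

```text
board [595.7 190.  171.4 161.5   6.2]
char [ 4.206e+02 -1.663e+02  8.770e+01  6.270e+01  4.000e-01]
brick [ 358.9 -295.4   30.8  112.2   18.5]
disc [501.5 388.   45.8  45.8]
jar [423.8 157.6  44.8  46. ]
ring [0.3482 0.2812]
r2 [0.3329 0.3638]
r3 [0.4046 0.3555]
copper [ 0.4423 -0.0112]
bowl [ 0.6104 -0.2094]
pot [ 0.5108 -0.3918]
{'fov_y': 62.69882391178826, 'cx': 319.54604913408264, 'cy': 195.74471401729525, 'R': array([[ 3.41677484e-01, -9.39817058e-01, -6.28215848e-04],
       [-8.92436750e-01, -3.24661438e-01,  3.13291554e-01],
       [-2.94640704e-01, -1.06484027e-01, -9.49656784e-01]]), 't': array([-0.54861693, -0.03981417,  0.38090224])}
```

```bash
cat >> h.py <<'E'
def T(x,y,z,psi):
    M=np.eye(4);M[:3,:3]=(Rt.from_euler('z',psi,degrees=True)*Rt.from_euler('x',180,degrees=True)).as_matrix();M[:3,3]=x,y,z;return M
def now():
    s=telemetry.sense();M=np.eye(4);M[:3,:3]=Rt.from_rotvec(s["ee_rot"]).as_matrix();M[:3,3]=s["position"];return M
def psi(M): return np.degrees(np.arctan2(M[1,0],M[0,0]))
def plan(*goals):
    "print the shift/turn of each leg, from the pose as it stands; goals (x,y,z,psi)"
    A=now();print("at",A[:3,3].round(4),"psi",psi(A).round(2))
    for g in goals:
        B=T(*g);D=np.linalg.inv(A)@B;r=Rt.from_matrix(D[:3,:3]).as_rotvec()
        print(g,"-> xyz",D[:3,3].round(4),"r",r.round(4),"rows>=",int(np.ceil(max(np.linalg.norm(D[:3,3])/.0417,np.linalg.norm(r)/.125))));A=B
E
python3 -c "
from h import *
plan((.273,-.406,.22,64),(.359,-.295,.2,108.5))"
```

```text
at [ 0.188  -0.5169  0.2314] psi 19.99
(0.273, -0.406, 0.22, 64) -> xyz [ 0.1178 -0.0752  0.0114] r [ 1.000e-04  1.000e-04 -7.682e-01] rows>= 7
(0.359, -0.295, 0.2, 108.5) -> xyz [0.1375 0.0286 0.02  ] r [-0.      0.     -0.7767] rows>= 7
```

>>> {"name": "move_arm", "arguments": {"targets": [{"x":0.118,"y":-0.075,"z":0.011,"rz":-0.768,"hand":0},{"x":0.118,"y":-0.075,"z":0.011,"rz":-0.768},{"x":0.118,"y":-0.075,"z":0.011,"rz":-0.768},{"x":0.118,"y":-0.075,"z":0.011,"rz":-0.768},{"x":0.118,"y":-0.075,"z":0.011,"rz":-0.768},{"x":0.118,"y":-0.075,"z":0.011,"rz":-0.768},{"x":0.118,"y":-0.075,"z":0.011,"rz":-0.768},{"x":0.118,"y":-0.075,"z":0.011,"rz":-0.768}]}}

```text
invalid input
```

>>> {"name": "move_arm", "arguments": {"targets": [{"x":0.138,"y":0.029,"z":0.02,"rz":-0.777},{"x":0.138,"y":0.029,"z":0.02,"rz":-0.777},{"x":0.138,"y":0.029,"z":0.02,"rz":-0.777},{"x":0.138,"y":0.029,"z":0.02,"rz":-0.777},{"x":0.138,"y":0.029,"z":0.02,"rz":-0.777},{"x":0.138,"y":0.029,"z":0.02,"rz":-0.777},{"x":0.138,"y":0.029,"z":0.02,"rz":-0.777},{"x":0.138,"y":0.029,"z":0.02,"rz":-0.777}]}}

```text
invalid input
```

```bash
python3 - <<'E'
from h import *
print(now()[:3,3],psi(now()))
c=camera_info("wrist");im=grab_frame("wrist");cv2.imwrite("pics/w1.png",im)
print(search_frame("wrist","firebrick")[:2])
print(proj(c,(.359,-.295,.064)),proj(c,now()[:3,3]))
E
```

```text
[ 0.18797788 -0.51689775  0.23137757] 19.985705331470296
[]
[ 120.83727312 -130.70544077] [322.10068617 262.52511327]
```

View pics/w1.png

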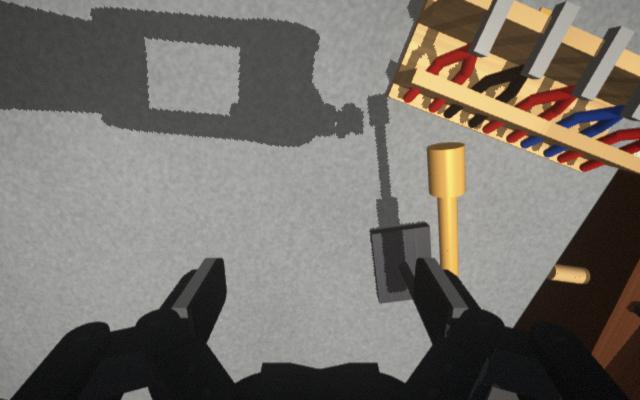

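The moves were refused and the arm is still at its start pose. The wrist view shows only the fingers and a tool stand. I'll give every row all of its fields.

>>> {"name": "move_arm", "arguments": {"targets": [{"x":0.118,"y":-0.075,"z":0.011,"rx":0,"ry":0,"rz":-0.768,"hand":0},{"x":0.118,"y":-0.075,"z":0.011,"rx":0,"ry":0,"rz":-0.768,"hand":0},{"x":0.118,"y":-0.075,"z":0.011,"rx":0,"ry":0,"rz":-0.768,"hand":0},{"x":0.118,"y":-0.075,"z":0.011,"rx":0,"ry":0,"rz":-0.768,"hand":0},{"x":0.118,"y":-0.075,"z":0.011,"rx":0,"ry":0,"rz":-0.768,"hand":0},{"x":0.118,"y":-0.075,"z":0.011,"rx":0,"ry":0,"rz":-0.768,"hand":0},{"x":0.118,"y":-0.075,"z":0.011,"rx":0,"ry":0,"rz":-0.768,"hand":0},{"x":0.118,"y":-0.075,"z":0.011,"rx":0,"ry":0,"rz":-0.768,"hand":0}]}}

```text
t: 1.37
position: [0.2733, -0.406, 0.2204]
ee_rot: [2.666, 1.662, -0.0]
wrist_force: [0.5, -0.7, 0.5]
opening: 0.0857
finger_force: 0.0
```

>>> {"name": "move_arm", "arguments": {"targets": [{"x":0.138,"y":0.029,"z":0.02,"rx":0,"ry":0,"rz":-0.777,"hand":0},{"x":0.138,"y":0.029,"z":0.02,"rx":0,"ry":0,"rz":-0.777,"hand":0},{"x":0.138,"y":0.029,"z":0.02,"rx":0,"ry":0,"rz":-0.777,"hand":0},{"x":0.138,"y":0.029,"z":0.02,"rx":0,"ry":0,"rz":-0.777,"hand":0},{"x":0.138,"y":0.029,"z":0.02,"rx":0,"ry":0,"rz":-0.777,"hand":0},{"x":0.138,"y":0.029,"z":0.02,"rx":0,"ry":0,"rz":-0.777,"hand":0},{"x":0.138,"y":0.029,"z":0.02,"rx":0,"ry":0,"rz":-0.777,"hand":0},{"x":0.138,"y":0.029,"z":0.02,"rx":0,"ry":0,"rz":-0.777,"hand":0}]}}

```text
t: 2.03
position: [0.3598, -0.2949, 0.2003]
ee_rot: [1.838, 2.548, -0.0]
wrist_force: [-0.1, 1.1, 0.3]
opening: 0.0855
finger_force: 0.0
```

```bash
python3 - <<'E'
from h import *
print(now()[:3,3],psi(now()))
c=camera_info("wrist");im=grab_frame("wrist");cv2.imwrite("pics/w1.png",im)
u=proj(c,(.359,-.295,.064));print(u,im[int(u[1]),int(u[0])])
P,k=seg(im,c,*u,.064,50);print(rect(P),k.min(0),k.max(0))
E
```

```text
[ 0.35984491 -0.29490644  0.20034207] 108.37754194545906
[317.52910091 184.70572506] [208 243 247]
[ 368.  -316.6   30.8   58.9   18.4] [303. 178.] [336. 239.]
```

View pics/w1.png

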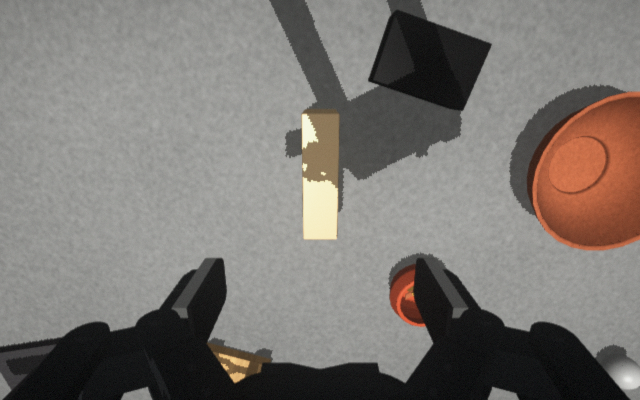

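Brick's top face runs from about (302,112) to (338,239), shadowed at its far end, and lies between the open fingers. I'll compute its centre by hand from those corners.

```bash
python3 - <<'E'
from h import *
c=camera_info("wrist")
P=np.array([ray(c,u,v,.064)[:2] for u,v in [(302.5,113),(339,113),(338,239),(303,239)]])
print(P.mean(0),rect(P))
plan((*P.mean(0),.03,108.4))
E
```

```text
[ 0.36012783 -0.29006378] [ 360.1 -290.1   32.7  114.4   18.3]
at [ 0.3598 -0.295   0.2003] psi 108.32
(np.float64(0.36012782930381226), np.float64(-0.2900637831150432), 0.03, 108.4) -> xyz [0.0046 0.0019 0.1703] r [-0.0001  0.0001 -0.0014] rows>= 5
```

>>> {"name": "move_arm", "arguments": {"targets": [{"x":0.005,"y":0.002,"z":0.06,"rx":0,"ry":0,"rz":-0.001,"hand":0},{"x":0.005,"y":0.002,"z":0.17,"rx":0,"ry":0,"rz":-0.001,"hand":0},{"x":0.005,"y":0.002,"z":0.17,"rx":0,"ry":0,"rz":-0.001,"hand":0},{"x":0.005,"y":0.002,"z":0.17,"rx":0,"ry":0,"rz":-0.001,"hand":0},{"x":0.005,"y":0.002,"z":0.17,"rx":0,"ry":0,"rz":-0.001,"hand":0},{"x":0.005,"y":0.002,"z":0.17,"rx":0,"ry":0,"rz":-0.001,"hand":0},{"x":0.005,"y":0.002,"z":0.17,"rx":0,"ry":0,"rz":-0.001,"hand":120},{"x":0.005,"y":0.002,"z":0.17,"rx":0,"ry":0,"rz":-0.001,"hand":255}], "force": 35}}

```text
t: 2.75
position: [0.3621, -0.2916, 0.0338]
ee_rot: [1.832, 2.544, -0.002]
wrist_force: [0.8, -0.5, 0.5]
opening: 0.0641
finger_force: 0.0
```

>>> {"name": "move_arm", "arguments": {"targets": [{"x":0,"y":0,"z":0,"rx":0,"ry":0,"rz":0,"hand":255},{"x":0,"y":0,"z":0,"rx":0,"ry":0,"rz":0,"hand":255},{"x":0,"y":0,"z":0,"rx":0,"ry":0,"rz":0,"hand":255},{"x":0,"y":0,"z":0,"rx":0,"ry":0,"rz":0,"hand":255},{"x":0,"y":0,"z":0,"rx":0,"ry":0,"rz":0,"hand":255},{"x":0,"y":0,"z":0,"rx":0,"ry":0,"rz":0,"hand":255}]}}

```text
t: 3.25
position: [0.3611, -0.2907, 0.0326]
ee_rot: [1.832, 2.547, -0.002]
wrist_force: [-2.4, 0.5, 7.1]
opening: 0.0317
finger_force: 38.7
```

```bash
python3 - <<'E'
from h import *
# board pose from top, sides fit
b=np.array([.5957,.190]);a=np.radians(6.2);R=np.array([[np.cos(a),-np.sin(a)],[np.sin(a),np.cos(a)]])
g=b+R@[.066,0];print(g, b+R@[-.015,0])
z=.03
plan((.3598,-.2899,.17,108.4),(.47,-.1,.17,102),(.60,.1,.16,97),(*g,.14,96.2))
E
```

```text
[0.66131396 0.19712796] [0.58078774 0.18838001]
at [ 0.3611 -0.2907  0.0326] psi 108.56
(0.3598, -0.2899, 0.17, 108.4) -> xyz [ 0.0006 -0.0008 -0.1374] r [0.0013 0.0039 0.0027] rows>= 4
(0.47, -0.1, 0.17, 102) -> xyz [0.1454 0.1645 0.    ] r [-0.     -0.      0.1117] rows>= 6
(0.6, 0.1, 0.16, 97) -> xyz [0.1686 0.1687 0.01  ] r [ 0.     -0.      0.0873] rows>= 6
(np.float64(0.6613139636221729), np.float64(0.1971279574765975), 0.14, 96.2) -> xyz [0.0889 0.0727 0.02  ] r [ 0.    -0.     0.014] rows>= 3
```

>>> {"name": "move_arm", "arguments": {"targets": [{"x":0,"y":0,"z":-0.02,"rx":0,"ry":0,"rz":0,"hand":255},{"x":0,"y":0,"z":-0.05,"rx":0,"ry":0,"rz":0,"hand":255},{"x":0,"y":0,"z":-0.09,"rx":0,"ry":0,"rz":0,"hand":255},{"x":0,"y":0,"z":-0.12,"rx":0,"ry":0,"rz":0,"hand":255},{"x":0,"y":0,"z":-0.14,"rx":0,"ry":0,"rz":0,"hand":255},{"x":0,"y":0,"z":-0.14,"rx":0,"ry":0,"rz":0,"hand":255}]}}

```text
t: 3.75
position: [0.3623, -0.2915, 0.1764]
ee_rot: [1.827, 2.541, -0.003]
wrist_force: [-0.0, -1.2, -1.1]
opening: 0.0313
finger_force: 37.6
```

>>> {"name": "move_arm", "arguments": {"targets": [{"x":0.01,"y":0.011,"z":0,"rx":0,"ry":0,"rz":0.01,"hand":255},{"x":0.03,"y":0.034,"z":0,"rx":0,"ry":0,"rz":0.02,"hand":255},{"x":0.054,"y":0.061,"z":0,"rx":0,"ry":0,"rz":0.04,"hand":255},{"x":0.08,"y":0.09,"z":0,"rx":0,"ry":0,"rz":0.06,"hand":255},{"x":0.106,"y":0.12,"z":0,"rx":0,"ry":0,"rz":0.08,"hand":255},{"x":0.128,"y":0.145,"z":0,"rx":0,"ry":0,"rz":0.1,"hand":255},{"x":0.141,"y":0.16,"z":0,"rx":0,"ry":0,"rz":0.112,"hand":255},{"x":0.145,"y":0.165,"z":0,"rx":0,"ry":0,"rz":0.112,"hand":255}]}}

```text
t: 4.42
position: [0.4707, -0.0962, 0.1685]
ee_rot: [-1.967, -2.445, -0.001]
wrist_force: [-1.1, -0.2, -1.7]
opening: 0.0318
finger_force: 37.6
```

>>> {"name": "move_arm", "arguments": {"targets": [{"x":0.011,"y":0.011,"z":0,"rx":0,"ry":0,"rz":0.01,"hand":255},{"x":0.034,"y":0.034,"z":0,"rx":0,"ry":0,"rz":0.02,"hand":255},{"x":0.061,"y":0.061,"z":0,"rx":0,"ry":0,"rz":0.04,"hand":255},{"x":0.089,"y":0.089,"z":0,"rx":0,"ry":0,"rz":0.06,"hand":255},{"x":0.117,"y":0.117,"z":0,"rx":0,"ry":0,"rz":0.07,"hand":255},{"x":0.145,"y":0.145,"z":0,"rx":0,"ry":0,"rz":0.08,"hand":255},{"x":0.162,"y":0.162,"z":0,"rx":0,"ry":0,"rz":0.087,"hand":255},{"x":0.169,"y":0.169,"z":0,"rx":0,"ry":0,"rz":0.087,"hand":255}]}}

```text
t: 5.08
position: [0.6006, 0.1038, 0.1681]
ee_rot: [-2.074, -2.357, 0.002]
wrist_force: [-0.3, -0.9, -3.4]
opening: 0.0316
finger_force: 37.6
```

```bash
python3 - <<'E'
from h import *
print(telemetry.sense()["opening"])
c=camera_info("wrist");im=grab_frame("wrist");cv2.imwrite("pics/w2.png",im)
b=np.array([.5957,.190]);a=np.radians(6.2);R=np.array([[np.cos(a),-np.sin(a)],[np.sin(a),np.cos(a)]])
for q in [(.085,.08),(.085,-.08),(-.085,-.08),(-.085,.08)]:
    X=b+R@q; print(X,proj(c,(*X,.012)).round(0))
plan((.6613,.1971,.14,96.2))
E
```

```text
0.0316138391502938
[0.67156288 0.27871202] [437. -23.]
[0.68884278 0.11964787] [415. 175.]
[0.51983712 0.10128798] [233. 171.]
[0.50255722 0.26035213] [220. -28.]
at [0.6007 0.1037 0.1682] psi 97.34
(0.6613, 0.1971, 0.14, 96.2) -> xyz [0.0848 0.072  0.0281] r [-0.002  -0.001   0.0198] rows>= 3
```

View pics/w2.png

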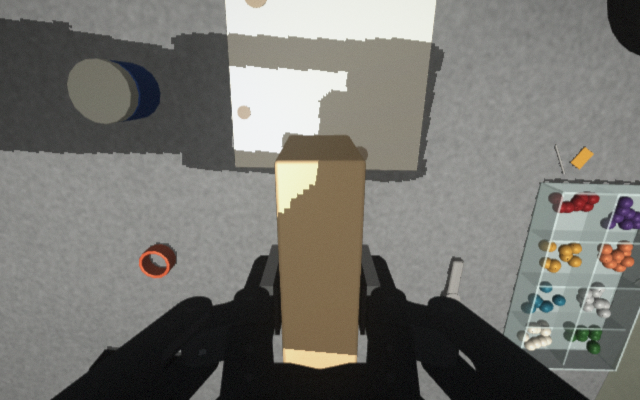

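The held brick is square in the fingers. The board's right edge is seen at about (235,167)–(418,171), roughly 4 px off the top camera's prediction. I'll measure the board edges in this view.

```bash
cat >> h.py <<'E'
def edge(im,p,q,n=400):
    "strongest brightness step along the segment p-q"
    g=cv2.GaussianBlur(cv2.cvtColor(im,cv2.COLOR_BGR2GRAY).astype(np.float32),(0,0),1)
    s=np.linspace(0,1,n);X=(np.outer(1-s,p)+np.outer(s,q)).astype(np.float32)
    v=cv2.remap(g,X[:,:1].copy(),X[:,1:].copy(),cv2.INTER_LINEAR)[:,0]
    i=np.argmax(abs(np.gradient(v)));return X[i],abs(np.gradient(v))[i]*n/np.hypot(*np.subtract(q,p))
E
python3 - <<'E'
from h import *
im=cv2.imread("pics/w2.png");c=camera_info("wrist")
L=[edge(im,(210,r),(245,r)) for r in(10,20,70,80,100,120,140)]
B=[edge(im,(412,r),(450,r)) for r in(6,12,20,28,34)]+[edge(im,(408,r),(432,r)) for r in (70,90,110)]
D=[edge(im,(x,155),(x,180)) for x in(240,250,260,270,375,385,395,405,412)]
for n,E in(("front",L),("back",B),("right",D)):
    W=np.array([ray(c,*e[0],.012)[:2] for e in E]); f=W.mean(0)
    d=np.linalg.svd(W-f)[2][0]; print(n,[tuple(e[0].round(1))+(round(float(e[1]),1),) for e in E]); print(f,np.degrees(np.arctan2(d[1],d[0])),((W-f)@[-d[1],d[0]]*1000).round(1))
E
```

```text
front [(np.float32(225.5), np.float32(10.0), 35.6), (np.float32(225.4), np.float32(20.0), 36.8), (np.float32(228.7), np.float32(70.0), 58.7), (np.float32(229.1), np.float32(80.0), 63.1), (np.float32(230.8), np.float32(100.0), 60.7), (np.float32(231.2), np.float32(120.0), 54.3), (np.float32(232.2), np.float32(140.0), 43.4)]
[0.51270286 0.18227456] -84.25358677665892 [ 0.2 -0.4  0.1 -0.   0.5 -0.1 -0.2]
back [(np.float32(435.0), np.float32(6.0), 34.5), (np.float32(435.0), np.float32(12.0), 36.0), (np.float32(433.0), np.float32(20.0), 35.7), (np.float32(433.0), np.float32(28.0), 36.4), (np.float32(431.0), np.float32(34.0), 31.3), (np.float32(427.1), np.float32(70.0), 20.9), (np.float32(425.1), np.float32(90.0), 22.7), (np.float32(430.3), np.float32(110.0), 25.6)]
[0.67873054 0.22858221] -81.17035808890222 [ 0.7  1.  -0.   0.4 -0.8 -2.  -2.5  3.3]
right [(np.float32(240.0), np.float32(171.2), 23.4), (np.float32(250.0), np.float32(170.1), 23.0), (np.float32(260.0), np.float32(171.1), 21.2), (np.float32(270.0), np.float32(173.7), 32.6), (np.float32(375.0), np.float32(169.4), 18.3), (np.float32(385.0), np.float32(169.1), 19.4), (np.float32(395.0), np.float32(169.4), 20.7), (np.float32(405.0), np.float32(169.1), 18.3), (np.float32(412.0), np.float32(179.1), 24.4)]
[0.6120109  0.11295311] 7.196546786389539 [-0.1  1.   0.  -2.5  2.   2.3  2.1  2.4 -7.3]
```

>>> {"name": "move_arm", "arguments": {"targets": [{"x":-0.03,"y":0,"z":-0.04,"rx":0,"ry":0,"rz":0.01,"hand":255},{"x":-0.06,"y":0,"z":-0.08,"rx":0,"ry":0,"rz":0.02,"hand":255},{"x":-0.07,"y":0,"z":-0.11,"rx":0,"ry":0,"rz":0.02,"hand":255},{"x":-0.07,"y":0,"z":-0.11,"rx":0,"ry":0,"rz":0.02,"hand":255},{"x":-0.07,"y":0,"z":-0.11,"rx":0,"ry":0,"rz":0.02,"hand":255},{"x":-0.07,"y":0,"z":-0.11,"rx":0,"ry":0,"rz":0.02,"hand":255}]}}

```text
t: 5.63
position: [0.6081, 0.0305, 0.2797]
ee_rot: [-2.104, -2.332, 0.001]
wrist_force: [0.4, 0.2, -1.9]
opening: 0.0315
finger_force: 37.6
```

```bash
python3 - <<'E'
from h import *
c=camera_info("wrist");im=grab_frame("wrist");cv2.imwrite("pics/w3.png",im)
import json;json.dump({k:np.array(v).tolist() for k,v in c.items()},open("w3.json","w"))
b=np.array([.5975,.1945]);a=np.radians(6.0);R=np.array([[np.cos(a),-np.sin(a)],[np.sin(a),np.cos(a)]])
for q in [(.085,.08),(.085,-.08),(-.085,-.08),(-.085,.08)]:
    print(proj(c,(*(b+R@q),.012)).round(0))
E
```

```text
[408. -78.]
[397.  85.]
[253.  86.]
[243. -78.]
```

View pics/w3.png

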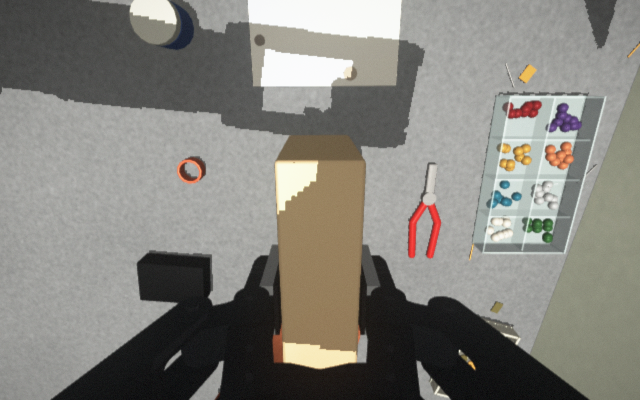

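Board corners are seen at (397,87) and (252,87). This agrees with board centre (0.5975,0.193) and yaw 6.0°.

```bash
python3 -c "
from h import *
plan((.6612,.1997,.15,96),(.6612,.1997,.046,96))"
```

```text
at [0.6076 0.0312 0.2781] psi 95.96
(0.6612, 0.1997, 0.15, 96) -> xyz [0.162  0.0712 0.1279] r [-0.0037 -0.0005 -0.0007] rows>= 6
(0.6612, 0.1997, 0.046, 96) -> xyz [0.    0.    0.104] r [ 0.  0. -0.] rows>= 3
```

>>> {"name": "move_arm", "arguments": {"targets": [{"x":0.02,"y":0.01,"z":0.015,"rx":0,"ry":0,"rz":0,"hand":255},{"x":0.05,"y":0.022,"z":0.04,"rx":0,"ry":0,"rz":0,"hand":255},{"x":0.08,"y":0.035,"z":0.065,"rx":0,"ry":0,"rz":0,"hand":255},{"x":0.11,"y":0.05,"z":0.09,"rx":0,"ry":0,"rz":0,"hand":255},{"x":0.14,"y":0.062,"z":0.11,"rx":0,"ry":0,"rz":0,"hand":255},{"x":0.157,"y":0.07,"z":0.125,"rx":-0.003,"ry":0,"rz":0,"hand":255},{"x":0.162,"y":0.071,"z":0.128,"rx":-0.003,"ry":0,"rz":0,"hand":255},{"x":0.162,"y":0.071,"z":0.128,"rx":-0.003,"ry":0,"rz":0,"hand":255}]}}

```text
t: 6.35
position: [0.6595, 0.2019, 0.1466]
ee_rot: [-2.095, -2.336, 0.009]
wrist_force: [-0.2, -0.3, -1.4]
opening: 0.0314
finger_force: 37.5
```

>>> {"name": "move_arm", "arguments": {"targets": [{"x":0,"y":0,"z":0.02,"rx":0,"ry":0,"rz":0,"hand":255},{"x":0,"y":0,"z":0.045,"rx":0,"ry":0,"rz":0,"hand":255},{"x":0,"y":0,"z":0.065,"rx":0,"ry":0,"rz":0,"hand":255},{"x":0,"y":0,"z":0.08,"rx":0,"ry":0,"rz":0,"hand":255},{"x":0,"y":0,"z":0.09,"rx":0,"ry":0,"rz":0,"hand":255},{"x":0,"y":0,"z":0.093,"rx":0,"ry":0,"rz":0,"hand":255},{"x":0,"y":0,"z":0.093,"rx":0,"ry":0,"rz":0,"hand":255}]}}

```text
t: 6.93
position: [0.6623, 0.1994, 0.059]
ee_rot: [2.102, 2.333, 0.002]
wrist_force: [-0.4, -0.3, -1.3]
opening: 0.0314
finger_force: 37.6
```

```bash
python3 -c "
from h import *
plan((.6612,.1997,.046,96));print(telemetry.sense()['wrist_force'])"
```

```text
at [0.6623 0.1994 0.059 ] psi 95.96
(0.6612, 0.1997, 0.046, 96) -> xyz [ 0.0004 -0.0011  0.013 ] r [ 0.0019  0.0006 -0.0007] rows>= 1
[-0.40510198 -0.29007315 -1.25498585]
```

>>> {"name": "move_arm", "arguments": {"targets": [{"x":0,"y":-0.001,"z":0.005,"rx":0.002,"ry":0,"rz":0,"hand":255},{"x":0,"y":-0.001,"z":0.01,"rx":0.002,"ry":0,"rz":0,"hand":255},{"x":0,"y":-0.001,"z":0.013,"rx":0.002,"ry":0,"rz":0,"hand":255},{"x":0,"y":-0.001,"z":0.015,"rx":0.002,"ry":0,"rz":0,"hand":255},{"x":0,"y":-0.001,"z":0.015,"rx":0.002,"ry":0,"rz":0,"hand":255}]}}

```text
t: 7.35
position: [0.662, 0.2004, 0.0448]
ee_rot: [2.101, 2.334, 0.002]
wrist_force: [-0.7, 0.8, -0.6]
opening: 0.0317
finger_force: 37.6
```

>>> {"name": "move_arm", "arguments": {"targets": [{"x":0,"y":0,"z":0.001,"rx":0,"ry":0,"rz":0,"hand":255},{"x":0,"y":0,"z":0.001,"rx":0,"ry":0,"rz":0,"hand":160},{"x":0,"y":0,"z":0.001,"rx":0,"ry":0,"rz":0,"hand":80},{"x":0,"y":0,"z":0.001,"rx":0,"ry":0,"rz":0,"hand":0},{"x":0,"y":0,"z":0.001,"rx":0,"ry":0,"rz":0,"hand":0},{"x":0,"y":0,"z":0.001,"rx":0,"ry":0,"rz":0,"hand":0},{"x":0,"y":0,"z":-0.03,"rx":0,"ry":0,"rz":0,"hand":0},{"x":0,"y":0,"z":-0.06,"rx":0,"ry":0,"rz":0,"hand":0}]}}

```text
t: 8.02
position: [0.6596, 0.1999, 0.1011]
ee_rot: [-2.099, -2.332, 0.008]
wrist_force: [0.7, -1.0, 0.9]
opening: 0.0853
finger_force: 0.0
```

>>> {"name": "move_arm", "arguments": {"targets": [{"x":0,"y":0,"z":-0.04,"rx":0,"ry":0,"rz":0,"hand":0},{"x":0,"y":0,"z":-0.08,"rx":0,"ry":0,"rz":0,"hand":0},{"x":0,"y":0,"z":-0.12,"rx":0,"ry":0,"rz":0,"hand":0},{"x":0,"y":0,"z":-0.14,"rx":0,"ry":0,"rz":0,"hand":0},{"x":0,"y":0,"z":-0.14,"rx":0,"ry":0,"rz":0,"hand":0}]}}

```text
t: 8.43
position: [0.6639, 0.2009, 0.2532]
ee_rot: [2.096, 2.328, 0.02]
wrist_force: [-0.7, 1.0, 1.1]
opening: 0.0853
finger_force: 0.0
```

```bash
python3 - <<'E'
from h import *
c=camera_info("wrist");im=grab_frame("wrist");cv2.imwrite("pics/w4.png",im)
b=np.array([.5975,.193]);a=np.radians(6.0);R=np.array([[np.cos(a),-np.sin(a)],[np.sin(a),np.cos(a)]])
for q in [(.085,.08),(.085,-.08),(-.085,-.08),(-.085,.08)]:
    print(proj(c,(*(b+R@q),.012)).round(0))
for q in [(.08,.0575),(.08,-.0575),(.048,-.0575),(.048,.0575)]:
    print(proj(c,(*(b+R@q),.076)).round(0))
plan((.55,.0,.2,50),(.4206,-.1663,.2,0.4))
E
```

```text
[332.  91.]
[330. 223.]
[195. 224.]
[178.  91.]
[330. 116.]
[329. 227.]
[298. 228.]
[296. 116.]
at [0.663  0.2007 0.2492] psi 96.01
(0.55, 0.0, 0.2, 50) -> xyz [-0.1878 -0.1339  0.0477] r [ 0.0089 -0.0048  0.8031] rows>= 7
(0.4206, -0.1663, 0.2, 0.4) -> xyz [-0.2106  0.0078  0.    ] r [ 0.     -0.      0.8657] rows>= 7
```

View pics/w4.png

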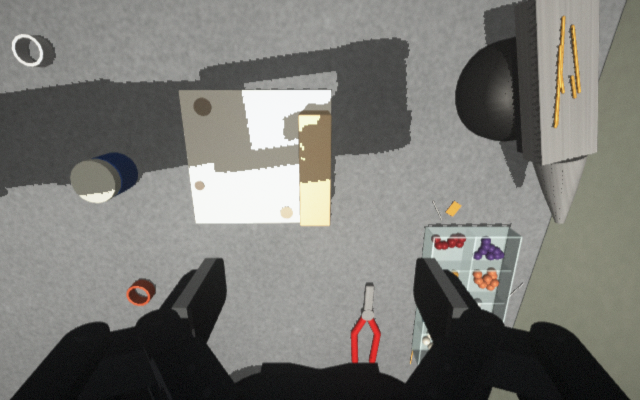

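Brick is standing at the board's back edge: its top face is at (299–331, 112–226) and the board corners are at (180,90), (332,90) and (195,223), as predicted. Next is the charcoal.

>>> {"name": "move_arm", "arguments": {"targets": [{"x":-0.188,"y":-0.134,"z":0.048,"rx":0.009,"ry":-0.005,"rz":0.803,"hand":0},{"x":-0.188,"y":-0.134,"z":0.048,"rx":0.009,"ry":-0.005,"rz":0.803,"hand":0},{"x":-0.188,"y":-0.134,"z":0.048,"rx":0.009,"ry":-0.005,"rz":0.803,"hand":0},{"x":-0.188,"y":-0.134,"z":0.048,"rx":0.009,"ry":-0.005,"rz":0.803,"hand":0},{"x":-0.188,"y":-0.134,"z":0.048,"rx":0.009,"ry":-0.005,"rz":0.803,"hand":0},{"x":-0.188,"y":-0.134,"z":0.048,"rx":0.009,"ry":-0.005,"rz":0.803,"hand":0},{"x":-0.188,"y":-0.134,"z":0.048,"rx":0.009,"ry":-0.005,"rz":0.803,"hand":0},{"x":-0.188,"y":-0.134,"z":0.048,"rx":0.009,"ry":-0.005,"rz":0.803,"hand":0}]}}

```text
t: 9.15
position: [0.546, -0.002, 0.1932]
ee_rot: [-2.845, -1.321, 0.021]
wrist_force: [-0.9, 0.5, 0.8]
opening: 0.0854
finger_force: 0.0
```

>>> {"name": "move_arm", "arguments": {"targets": [{"x":-0.211,"y":0.008,"z":0,"rx":0,"ry":0,"rz":0.866,"hand":0},{"x":-0.211,"y":0.008,"z":0,"rx":0,"ry":0,"rz":0.866,"hand":0},{"x":-0.211,"y":0.008,"z":0,"rx":0,"ry":0,"rz":0.866,"hand":0},{"x":-0.211,"y":0.008,"z":0,"rx":0,"ry":0,"rz":0.866,"hand":0},{"x":-0.211,"y":0.008,"z":0,"rx":0,"ry":0,"rz":0.866,"hand":0},{"x":-0.211,"y":0.008,"z":0,"rx":0,"ry":0,"rz":0.866,"hand":0},{"x":-0.211,"y":0.008,"z":0,"rx":0,"ry":0,"rz":0.866,"hand":0},{"x":-0.211,"y":0.008,"z":0,"rx":0,"ry":0,"rz":0.866,"hand":0}]}}

```text
t: 9.82
position: [0.4181, -0.1676, 0.1966]
ee_rot: [3.141, 0.008, -0.016]
wrist_force: [0.8, 1.0, 0.4]
opening: 0.0854
finger_force: 0.0
```

```bash
python3 - <<'E'
from h import *
print(now()[:3,3],psi(now()))
c=camera_info("wrist");im=grab_frame("wrist");cv2.imwrite("pics/w5.png",im)
u=proj(c,(.4226,-.162,.03));print(u,im[int(u[1]),int(u[0])])
for tol in(12,18,24):
    P,k=seg(im,c,*u,.03,tol);print(rect(P),k.min(0),k.max(0))
E
```

```text
[ 0.4181265  -0.16756538  0.19657621] 0.3075133269187443
[315.34910911 169.03461692] [59 62 64]
[ 406.7 -165.6   56.2   58.7    1.5] [289. 156.] [349. 212.]
[ 407.5 -165.6   58.2   58.8    1.7] [289. 154.] [349. 212.]
[ 434.  -157.6   76.   112.8   89.3] [271.  95.] [351. 212.]
```

View pics/w5.png

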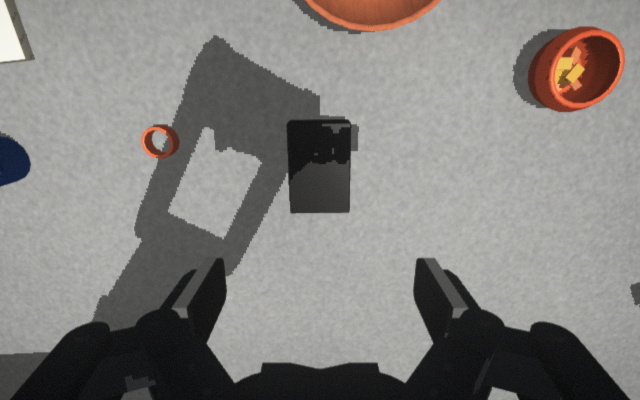

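```bash
python3 - <<'E'
from h import *
c=camera_info("wrist");im=grab_frame("wrist")
print(edge(im,(300,200),(300,225)),edge(im,(340,200),(340,225)))
g=cv2.cvtColor(im,cv2.COLOR_BGR2GRAY);print(g[110:130,300],g[110:130,322])
for r in(140,190,205):print(edge(im,(275,r),(300,r))[0],edge(im,(340,r),(362,r))[0])
P=np.array([ray(c,u,v,.03)[:2] for u,v in [(287.5,121),(351.5,121),(350.5,212.5),(290.5,212.5)]])
print(P,P.mean(0),rect(P)); print(now()[:3,3])
E
```

```text
(array([300.     , 212.65665], dtype=float32), np.float64(34.6014404296875)) (array([340.     , 212.09273], dtype=float32), np.float64(38.92877197265625))
[83 79 81 83 86 90 88 86 86 81 46 25 19 21 26 25 23 22 20 24] [170 169 167 171 170 165 115  87  82  66  40  27  26  24  31  33  27  29
  21  24]
[287.2807 140.    ] [358.69174 140.     ]
[288.09525 190.     ] [349.3183 190.    ]
[289.1604 205.    ] [349.09775 205.     ]
[[ 0.46807315 -0.13563866]
 [ 0.46868257 -0.19456701]
 [ 0.37809925 -0.19734603]
 [ 0.37747918 -0.13675229]] [ 0.42308354 -0.166076  ] [ 423.1 -166.5   90.7   60.6    0.7]
[ 0.41865083 -0.16689821  0.19677324]
```

Charcoal's top face corners are (287,121), (351,121), (350,212) and (290,212). Its centre is (0.423,−0.166), yaw about 1°.

```bash
python3 -c "
from h import *
plan((.423,-.166,.04,1.0),(.423,-.166,.005,1.0))"
```

```text
at [ 0.4187 -0.1669  0.1968] psi 0.66
(0.423, -0.166, 0.04, 1.0) -> xyz [ 0.0059 -0.001   0.1567] r [ 0.001   0.01   -0.0059] rows>= 4
(0.423, -0.166, 0.005, 1.0) -> xyz [-0.     0.     0.035] r [ 0. -0.  0.] rows>= 1
```

>>> {"name": "move_arm", "arguments": {"targets": [{"x":0.006,"y":-0.001,"z":0.03,"rx":0.001,"ry":0.01,"rz":-0.006,"hand":0},{"x":0.006,"y":-0.001,"z":0.07,"rx":0.001,"ry":0.01,"rz":-0.006,"hand":0},{"x":0.006,"y":-0.001,"z":0.11,"rx":0.001,"ry":0.01,"rz":-0.006,"hand":0},{"x":0.006,"y":-0.001,"z":0.14,"rx":0.001,"ry":0.01,"rz":-0.006,"hand":0},{"x":0.006,"y":-0.001,"z":0.155,"rx":0.001,"ry":0.01,"rz":-0.006,"hand":0},{"x":0.006,"y":-0.001,"z":0.155,"rx":0.001,"ry":0.01,"rz":-0.006,"hand":0},{"x":0.006,"y":-0.001,"z":0.155,"rx":0.001,"ry":0.01,"rz":-0.006,"hand":0}]}}

```text
t: 10.5
position: [0.4229, -0.1657, 0.0416]
ee_rot: [-3.141, -0.026, 0.002]
wrist_force: [0.5, 0.7, 0.8]
opening: 0.0854
finger_force: 0.0
```

```bash
python3 -c "
from h import *
plan((.423,-.166,.005,1.0))"
```

```text
at [ 0.4229 -0.1657  0.0416] psi 0.94
(0.423, -0.166, 0.005, 1.0) -> xyz [0.0001 0.0004 0.0366] r [-0.0004  0.0012 -0.001 ] rows>= 1
```

>>> {"name": "move_arm", "arguments": {"targets": [{"x":0,"y":0,"z":0.02,"rx":0,"ry":0,"rz":0,"hand":0},{"x":0,"y":0,"z":0.036,"rx":0,"ry":0,"rz":0,"hand":0},{"x":0,"y":0,"z":0.036,"rx":0,"ry":0,"rz":0,"hand":0},{"x":0,"y":0,"z":0.036,"rx":0,"ry":0,"rz":0,"hand":100},{"x":0,"y":0,"z":0.036,"rx":0,"ry":0,"rz":0,"hand":255},{"x":0,"y":0,"z":0.036,"rx":0,"ry":0,"rz":0,"hand":255},{"x":0,"y":0,"z":0.036,"rx":0,"ry":0,"rz":0,"hand":255},{"x":0,"y":0,"z":0.036,"rx":0,"ry":0,"rz":0,"hand":255}], "force": 35}}

```text
t: 11.17
position: [0.4251, -0.1676, 0.0089]
ee_rot: [3.138, 0.021, 0.009]
wrist_force: [-1.1, 0.1, 6.0]
opening: 0.0595
finger_force: 39.7
```

```bash
python3 -c "
from h import *
b=np.array([.5975,.193]);a=np.radians(6.0);R=np.array([[np.cos(a),-np.sin(a)],[np.sin(a),np.cos(a)]])
g=b+R@[.0485+.0015-.0-.02-.045,.001];print(g)
plan((.423,-.166,.13,1),(.50,.02,.13,4),(*g,.13,6),(*g,.03,6))"
```

```text
[0.58247764 0.19242659]
at [ 0.4251 -0.1676  0.0089] psi 0.75
(0.423, -0.166, 0.13, 1) -> xyz [-0.0014 -0.0013 -0.1211] r [ 0.0031 -0.0055 -0.0043] rows>= 3
(0.5, 0.02, 0.13, 4) -> xyz [ 0.0802 -0.1846 -0.    ] r [-0.      0.     -0.0524] rows>= 5
(np.float64(0.5824776431062083), np.float64(0.19242659494635347), 0.13, 6) -> xyz [ 0.0943 -0.1663 -0.    ] r [-0.      0.     -0.0349] rows>= 5
(np.float64(0.5824776431062083), np.float64(0.19242659494635347), 0.03, 6) -> xyz [ 0.  -0.   0.1] r [ 0.  0. -0.] rows>= 3
```

>>> {"name": "move_arm", "arguments": {"targets": [{"x":0,"y":0,"z":-0.02,"rx":0,"ry":0,"rz":0,"hand":255},{"x":0,"y":0,"z":-0.05,"rx":0,"ry":0,"rz":0,"hand":255},{"x":0,"y":0,"z":-0.09,"rx":0,"ry":0,"rz":0,"hand":255},{"x":0,"y":0,"z":-0.115,"rx":0,"ry":0,"rz":0,"hand":255},{"x":0,"y":0,"z":-0.125,"rx":0,"ry":0,"rz":0,"hand":255},{"x":0,"y":0,"z":-0.125,"rx":0,"ry":0,"rz":0,"hand":255}]}}

```text
t: 11.67
position: [0.4248, -0.1676, 0.1349]
ee_rot: [3.137, 0.02, 0.011]
wrist_force: [0.7, -0.1, -1.6]
opening: 0.0593
finger_force: 38.9
```

>>> {"name": "move_arm", "arguments": {"targets": [{"x":0.006,"y":-0.014,"z":0,"rx":0,"ry":0,"rz":0,"hand":255},{"x":0.018,"y":-0.04,"z":0,"rx":0,"ry":0,"rz":-0.01,"hand":255},{"x":0.032,"y":-0.072,"z":0,"rx":0,"ry":0,"rz":-0.02,"hand":255},{"x":0.046,"y":-0.105,"z":0,"rx":0,"ry":0,"rz":-0.03,"hand":255},{"x":0.06,"y":-0.138,"z":0,"rx":0,"ry":0,"rz":-0.04,"hand":255},{"x":0.072,"y":-0.164,"z":0,"rx":0,"ry":0,"rz":-0.05,"hand":255},{"x":0.079,"y":-0.18,"z":0,"rx":0,"ry":0,"rz":-0.052,"hand":255},{"x":0.08,"y":-0.185,"z":0,"rx":0,"ry":0,"rz":-0.052,"hand":255}]}}

```text
t: 12.33
position: [0.4999, 0.022, 0.1284]
ee_rot: [-3.139, -0.107, 0.006]
wrist_force: [0.3, -0.0, -1.4]
opening: 0.0594
finger_force: 38.9
```

>>> {"name": "move_arm", "arguments": {"targets": [{"x":0.008,"y":-0.014,"z":0,"rx":0,"ry":0,"rz":0,"hand":255},{"x":0.021,"y":-0.038,"z":0,"rx":0,"ry":0,"rz":-0.01,"hand":255},{"x":0.037,"y":-0.066,"z":0,"rx":0,"ry":0,"rz":-0.02,"hand":255},{"x":0.054,"y":-0.095,"z":0,"rx":0,"ry":0,"rz":-0.03,"hand":255},{"x":0.071,"y":-0.125,"z":0,"rx":0,"ry":0,"rz":-0.035,"hand":255},{"x":0.085,"y":-0.15,"z":0,"rx":0,"ry":0,"rz":-0.035,"hand":255},{"x":0.092,"y":-0.162,"z":0,"rx":0,"ry":0,"rz":-0.035,"hand":255},{"x":0.094,"y":-0.166,"z":0,"rx":0,"ry":0,"rz":-0.035,"hand":255}]}}

```text
t: 13.0
position: [0.5832, 0.1922, 0.1285]
ee_rot: [3.136, 0.159, -0.005]
wrist_force: [-0.3, -0.6, -1.4]
opening: 0.0591
finger_force: 38.9
```

```bash
python3 - <<'E'
from h import *
import time
plan((.5825,.1924,.03,6))
c=camera_info("wrist");im=grab_frame("wrist");cv2.imwrite("pics/w6.png",im)
plan((.5825,.1924,.03,6))
b=np.array([.5975,.193]);a=np.radians(6.0);R=np.array([[np.cos(a),-np.sin(a)],[np.sin(a),np.cos(a)]])
for q in [(.08,.0575),(.08,-.0575),(.048,-.0575),(.048,.0575)]:
    print(proj(c,(*(b+R@q),.076)).round(0))
for q in [(.085,.08),(.085,-.08),(-.085,-.08),(-.085,.08)]:
    print(proj(c,(*(b+R@q),.012)).round(0))
E
```

```text
at [0.5832 0.1922 0.1285] psi 5.82
(0.5825, 0.1924, 0.03, 6) -> xyz [-0.0004 -0.0004  0.0985] r [ 0.0015  0.003  -0.0031] rows>= 3
at [0.5831 0.1917 0.1288] psi 5.8
(0.5825, 0.1924, 0.03, 6) -> xyz [-0.0003 -0.0009  0.0988] r [ 0.0017  0.0028 -0.0036] rows>= 3
[219.  62.]
[427.  62.]
[422. 121.]
[224. 122.]
[213.  61.]
[431.  60.]
[412. 265.]
[233. 266.]
```

View pics/w6.png

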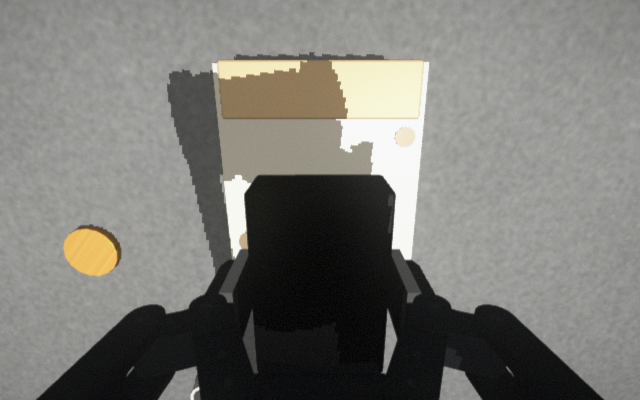

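The brick's top face is at (217–423, 61–119), and the held charcoal is centred at column 319 in front of it, square with it. Lowering now.

>>> {"name": "move_arm", "arguments": {"targets": [{"x":0,"y":-0.001,"z":0.02,"rx":0.001,"ry":0.003,"rz":-0.003,"hand":255},{"x":0,"y":-0.001,"z":0.045,"rx":0.001,"ry":0.003,"rz":-0.003,"hand":255},{"x":0,"y":-0.001,"z":0.07,"rx":0.001,"ry":0.003,"rz":-0.003,"hand":255},{"x":0,"y":-0.001,"z":0.09,"rx":0.001,"ry":0.003,"rz":-0.003,"hand":255},{"x":0,"y":-0.001,"z":0.1,"rx":0.001,"ry":0.003,"rz":-0.003,"hand":255},{"x":0,"y":-0.001,"z":0.105,"rx":0.001,"ry":0.003,"rz":-0.003,"hand":255},{"x":0,"y":-0.001,"z":0.105,"rx":0.001,"ry":0.003,"rz":-0.003,"hand":255},{"x":0,"y":-0.001,"z":0.105,"rx":0.001,"ry":0.003,"rz":-0.003,"hand":255}]}}

```text
t: 13.72
position: [0.5843, 0.1915, 0.0274]
ee_rot: [-3.137, -0.16, -0.008]
wrist_force: [-0.1, 0.2, -1.0]
opening: 0.0592
finger_force: 38.9
```

>>> {"name": "move_arm", "arguments": {"targets": [{"x":0,"y":0,"z":0.003,"rx":0,"ry":0,"rz":0,"hand":255},{"x":0,"y":0,"z":0.005,"rx":0,"ry":0,"rz":0,"hand":255},{"x":0,"y":0,"z":0.006,"rx":0,"ry":0,"rz":0,"hand":255},{"x":0,"y":0,"z":0.006,"rx":0,"ry":0,"rz":0,"hand":255}]}}

```text
t: 14.05
position: [0.5842, 0.1922, 0.0211]
ee_rot: [-3.137, -0.162, -0.008]
wrist_force: [0.1, 0.3, -0.0]
opening: 0.0594
finger_force: 38.9
```

>>> {"name": "move_arm", "arguments": {"targets": [{"x":0,"y":0,"z":0.001,"rx":0,"ry":0,"rz":0,"hand":255},{"x":0,"y":0,"z":0.001,"rx":0,"ry":0,"rz":0,"hand":100},{"x":0,"y":0,"z":0.001,"rx":0,"ry":0,"rz":0,"hand":0},{"x":0,"y":0,"z":0.001,"rx":0,"ry":0,"rz":0,"hand":0},{"x":0,"y":0,"z":0.001,"rx":0,"ry":0,"rz":0,"hand":0},{"x":0,"y":0,"z":-0.03,"rx":0,"ry":0,"rz":0,"hand":0},{"x":0,"y":0,"z":-0.07,"rx":0,"ry":0,"rz":0,"hand":0},{"x":0,"y":0,"z":-0.1,"rx":0,"ry":0,"rz":0,"hand":0}]}}

```text
t: 14.72
position: [0.5834, 0.192, 0.1219]
ee_rot: [-3.137, -0.161, -0.006]
wrist_force: [1.2, -0.3, 0.8]
opening: 0.0857
finger_force: 0.0
```

>>> {"name": "move_arm", "arguments": {"targets": [{"x":0,"y":0,"z":-0.04,"rx":0,"ry":0,"rz":0,"hand":0},{"x":0,"y":0,"z":-0.08,"rx":0,"ry":0,"rz":0,"hand":0},{"x":0,"y":0,"z":-0.1,"rx":0,"ry":0,"rz":0,"hand":0},{"x":0,"y":0,"z":-0.1,"rx":0,"ry":0,"rz":0,"hand":0},{"x":0,"y":0,"z":-0.1,"rx":0,"ry":0,"rz":0,"hand":0},{"x":0,"y":0,"z":-0.1,"rx":0,"ry":0,"rz":0,"hand":0}]}}

```text
t: 15.22
position: [0.5824, 0.1918, 0.2188]
ee_rot: [3.137, 0.161, 0.002]
wrist_force: [0.4, -0.1, -0.1]
opening: 0.0855
finger_force: 0.0
```

```bash
python3 - <<'E'
from h import *
plan((.505,.391,.2,6))
c=camera_info("wrist");im=grab_frame("wrist");cv2.imwrite("pics/w7.png",im)
b=np.array([.5975,.193]);a=np.radians(6.0);R=np.array([[np.cos(a),-np.sin(a)],[np.sin(a),np.cos(a)]])
for q in [(.08,.0575),(.08,-.0575),(.048,-.0575),(.048,.0575)]: print(proj(c,(*(b+R@q),.076)).round(0))
for q in [(.03,.03),(.03,-.03),(-.06,-.03),(-.06,.03)]: print(proj(c,(*(b+R@q),.042)).round(0))
for q in [(.085,.08),(.085,-.08),(-.085,-.08),(-.085,.08)]: print(proj(c,(*(b+R@q),.012)).round(0))
u=proj(c,(.505,.391,.008));print("disc",u)
P,k=seg(im,c,*u,.008,60);print(circ(P),k.min(0),k.max(0))
E
```

```text
at [0.5824 0.1918 0.2188] psi 5.89
(0.505, 0.391, 0.2, 6) -> xyz [-0.0566 -0.2061  0.0186] r [ 0.0004 -0.0015 -0.0019] rows>= 6
[251.  70.]
[392.  69.]
[390. 110.]
[253. 110.]
[290. 127.]
[353. 127.]
[350. 215.]
[293. 215.]
[241.  68.]
[402.  67.]
[391. 225.]
[252. 226.]
disc [142.20124103 213.40785473]
[502.6 392.4  46.4  46.9] [121. 196.] [161. 234.]
```

View pics/w7.png

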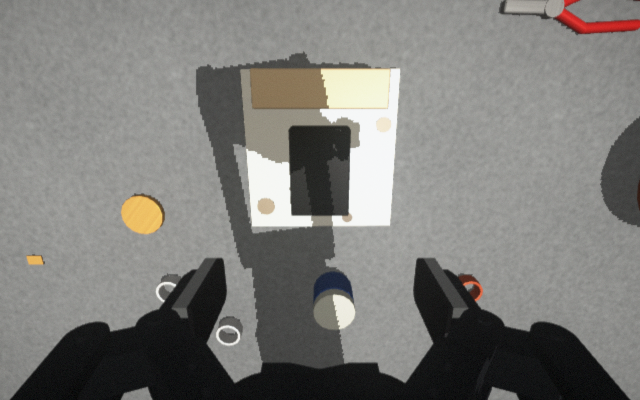

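Charcoal sits at (289–350, 126–215), square to the brick with about a 20 mm gap. The disc is at (142,214), which puts it at world (0.5026, 0.3924).

>>> {"name": "move_arm", "arguments": {"targets": [{"x":-0.059,"y":-0.207,"z":0.05,"rx":0,"ry":-0.001,"rz":-0.002,"hand":90},{"x":-0.059,"y":-0.207,"z":0.05,"rx":0,"ry":-0.001,"rz":-0.002,"hand":90},{"x":-0.059,"y":-0.207,"z":0.05,"rx":0,"ry":-0.001,"rz":-0.002,"hand":90},{"x":-0.059,"y":-0.207,"z":0.05,"rx":0,"ry":-0.001,"rz":-0.002,"hand":90},{"x":-0.059,"y":-0.207,"z":0.05,"rx":0,"ry":-0.001,"rz":-0.002,"hand":90},{"x":-0.059,"y":-0.207,"z":0.1,"rx":0,"ry":-0.001,"rz":-0.002,"hand":90},{"x":-0.059,"y":-0.207,"z":0.12,"rx":0,"ry":-0.001,"rz":-0.002,"hand":90},{"x":-0.059,"y":-0.207,"z":0.12,"rx":0,"ry":-0.001,"rz":-0.002,"hand":90}]}}

```text
t: 15.93
position: [0.4969, 0.3896, 0.0883]
ee_rot: [3.127, 0.168, -0.024]
wrist_force: [-1.3, -0.8, -1.2]
opening: 0.0554
finger_force: 0.0
```

```bash
python3 - <<'E'
from h import *
c=camera_info("wrist");im=grab_frame("wrist");cv2.imwrite("pics/w8.png",im)
print(telemetry.sense()["opening"])
u=proj(c,(.5026,.3924,.008));print("disc",u)
P,k=seg(im,c,*u,.008,60);r=circ(P);print(r,k.min(0),k.max(0))
plan((r[0]/1000,r[1]/1000,.03,6),(r[0]/1000,r[1]/1000,.002,6))
E
```

```text
0.05516488738722659
disc [317.65225273 196.27666548]
[493.1 411.2 122.9 282.5] [137.  21.] [410. 367.]
at [0.4991 0.3898 0.0924] psi 6.08
(np.float64(0.49310000000000004), np.float64(0.4112), 0.03, 6) -> xyz [-0.0031 -0.0224  0.0623] r [0.0072 0.0106 0.0014] rows>= 2
(np.float64(0.49310000000000004), np.float64(0.4112), 0.002, 6) -> xyz [0.    0.    0.028] r [ 0.  0. -0.] rows>= 1
```

View pics/w8.png

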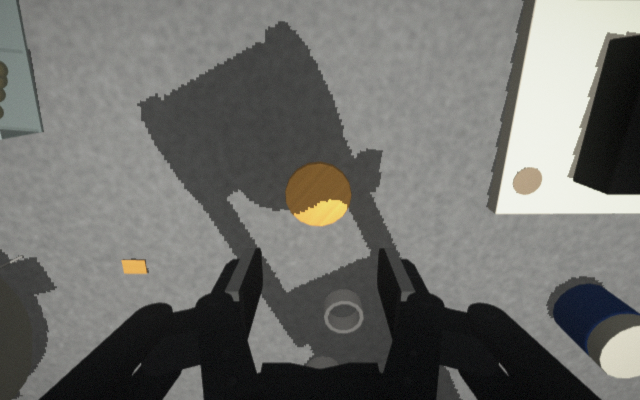

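Disc is in view at (318,195), half in shadow, between the fingers. I'll refine it with a saturation mask.

```bash
python3 - <<'E'
from h import *
c=camera_info("wrist");im=grab_frame("wrist")
h=cv2.cvtColor(im,cv2.COLOR_BGR2HSV);m=(h[...,1]>110).astype(np.uint8)*255
m[:, :260]=0;m[:,375:]=0;m[260:]=0
cs,_=cv2.findContours(m,cv2.RETR_EXTERNAL,cv2.CHAIN_APPROX_NONE);k=max(cs,key=cv2.contourArea)[:,0]
r=circ(np.array([ray(c,*p,.008)[:2] for p in k.astype(float)]));print(r,k.min(0),k.max(0))
plan((r[0]/1000,r[1]/1000,.03,6),(r[0]/1000,r[1]/1000,.002,6))
E
```

```text
[503.8 392.4  46.3  47.5] [286 164] [350 226]
at [0.5017 0.3906 0.0966] psi 6.02
(np.float64(0.5038), np.float64(0.39239999999999997), 0.03, 6) -> xyz [ 0.0026 -0.0018  0.0666] r [0.0039 0.0037 0.0004] rows>= 2
(np.float64(0.5038), np.float64(0.39239999999999997), 0.002, 6) -> xyz [0.    0.    0.028] r [ 0.  0. -0.] rows>= 1
```

>>> {"name": "move_arm", "arguments": {"targets": [{"x":0.002,"y":-0.001,"z":0.03,"rx":0,"ry":0,"rz":0,"hand":90},{"x":0.002,"y":-0.001,"z":0.06,"rx":0,"ry":0,"rz":0,"hand":90},{"x":0.002,"y":-0.001,"z":0.075,"rx":0,"ry":0,"rz":0,"hand":90},{"x":0.002,"y":-0.001,"z":0.08,"rx":0,"ry":0,"rz":0,"hand":90},{"x":0.002,"y":-0.001,"z":0.08,"rx":0,"ry":0,"rz":0,"hand":90},{"x":0.002,"y":-0.001,"z":0.08,"rx":0,"ry":0,"rz":0,"hand":90},{"x":0.002,"y":-0.001,"z":0.08,"rx":0,"ry":0,"rz":0,"hand":90},{"x":0.002,"y":-0.001,"z":0.08,"rx":0,"ry":0,"rz":0,"hand":90}]}}

```text
t: 16.7
position: [0.5073, 0.3938, 0.023]
ee_rot: [-3.135, -0.164, -0.011]
wrist_force: [-0.8, -0.7, 0.1]
opening: 0.0551
finger_force: 0.0
```

```bash
python3 -c "
from h import *
plan((.5036,.3924,.004,6))"
```

```text
at [0.5073 0.3938 0.023 ] psi 5.99
(0.5036, 0.3924, 0.004, 6) -> xyz [-0.0039  0.0011  0.019 ] r [-0.002  -0.0073 -0.0002] rows>= 1
```

>>> {"name": "move_arm", "arguments": {"targets": [{"x":-0.002,"y":0,"z":0.008,"rx":0,"ry":0,"rz":0,"hand":90},{"x":-0.002,"y":0,"z":0.015,"rx":0,"ry":0,"rz":0,"hand":90},{"x":-0.002,"y":0,"z":0.017,"rx":0,"ry":0,"rz":0,"hand":90},{"x":-0.002,"y":0,"z":0.017,"rx":0,"ry":0,"rz":0,"hand":90},{"x":-0.002,"y":0,"z":0.017,"rx":0,"ry":0,"rz":0,"hand":90},{"x":-0.002,"y":0,"z":0.017,"rx":0,"ry":0,"rz":0,"hand":90}]}}

```text
t: 17.2
position: [0.5038, 0.3929, 0.0031]
ee_rot: [3.137, 0.165, 0.005]
wrist_force: [-1.0, -0.0, 0.1]
opening: 0.0556
finger_force: 0.0
```

```bash
python3 -c "
from h import *
plan((.5036,.3924,.004,6))"
```

```text
at [0.5038 0.3929 0.0031] psi 6.01
(0.5036, 0.3924, 0.004, 6) -> xyz [-0.0002  0.0005 -0.0009] r [ 0.0002 -0.0031  0.0001] rows>= 1
```

>>> {"name": "move_arm", "arguments": {"targets": [{"x":0,"y":0,"z":0.001,"rx":0,"ry":0,"rz":0,"hand":90},{"x":0,"y":0,"z":0.002,"rx":0,"ry":0,"rz":0,"hand":90},{"x":0,"y":0,"z":0.003,"rx":0,"ry":0,"rz":0,"hand":90},{"x":0,"y":0,"z":0.003,"rx":0,"ry":0,"rz":0,"hand":90}]}}

```text
t: 17.53
position: [0.5036, 0.3928, -0.0]
ee_rot: [3.137, 0.165, 0.004]
wrist_force: [0.9, -0.1, 0.1]
opening: 0.0551
finger_force: 0.0
```

>>> {"name": "move_arm", "arguments": {"targets": [{"x":0,"y":0,"z":0.001,"rx":0,"ry":0,"rz":0,"hand":90},{"x":0,"y":0,"z":0.002,"rx":0,"ry":0,"rz":0,"hand":90},{"x":0,"y":0,"z":0.003,"rx":0,"ry":0,"rz":0,"hand":90},{"x":0,"y":0,"z":0.003,"rx":0,"ry":0,"rz":0,"hand":90}]}}

```text
t: 17.87
position: [0.5036, 0.3927, -0.0032]
ee_rot: [3.137, 0.165, 0.004]
wrist_force: [0.0, -0.0, -0.4]
opening: 0.0552
finger_force: 0.0
```

>>> {"name": "move_arm", "arguments": {"targets": [{"x":0,"y":0,"z":0.001,"rx":0,"ry":0,"rz":0,"hand":90},{"x":0,"y":0,"z":0.001,"rx":0,"ry":0,"rz":0,"hand":90},{"x":0,"y":0,"z":0.001,"rx":0,"ry":0,"rz":0,"hand":90}]}}

```text
t: 18.12
position: [0.5038, 0.3929, -0.0038]
ee_rot: [-3.137, -0.165, -0.005]
wrist_force: [-0.5, -0.6, 0.2]
opening: 0.0554
finger_force: 0.0
```

>>> {"name": "move_arm", "arguments": {"targets": [{"x":0,"y":0,"z":0,"rx":0,"ry":0,"rz":0,"hand":120},{"x":0,"y":0,"z":0,"rx":0,"ry":0,"rz":0,"hand":255},{"x":0,"y":0,"z":0,"rx":0,"ry":0,"rz":0,"hand":255},{"x":0,"y":0,"z":0,"rx":0,"ry":0,"rz":0,"hand":255},{"x":0,"y":0,"z":0,"rx":0,"ry":0,"rz":0,"hand":255}], "force": 35}}

```text
t: 18.53
position: [0.5046, 0.3933, -0.0022]
ee_rot: [-3.136, -0.165, -0.008]
wrist_force: [-0.6, -0.2, 5.5]
opening: 0.0464
finger_force: 38.2
```

```bash
python3 -c "
from h import *
b=np.array([.5975,.193]);a=np.radians(6.0);R=np.array([[np.cos(a),-np.sin(a)],[np.sin(a),np.cos(a)]])
g=b+R@[-.015,.001];print(g)
plan((.5036,.3928,.12,6),(*g,.12,6),(*g,.05,6))"
```

```text
[0.58247764 0.19242659]
at [ 0.5046  0.3933 -0.0022] psi 6.01
(0.5036, 0.3928, 0.12, 6) -> xyz [-0.0004  0.0003 -0.1222] r [-0.0008 -0.0054  0.0001] rows>= 3
(np.float64(0.5824776431062083), np.float64(0.19242659494635347), 0.12, 6) -> xyz [0.0575 0.2075 0.    ] r [ 0.  0. -0.] rows>= 6
(np.float64(0.5824776431062083), np.float64(0.19242659494635347), 0.05, 6) -> xyz [ 0.   -0.    0.07] r [ 0.  0. -0.] rows>= 2
```

>>> {"name": "move_arm", "arguments": {"targets": [{"x":0,"y":0,"z":-0.01,"rx":0,"ry":0,"rz":0,"hand":255},{"x":0,"y":0,"z":-0.03,"rx":0,"ry":0,"rz":0,"hand":255},{"x":0,"y":0,"z":-0.06,"rx":0,"ry":0,"rz":0,"hand":255},{"x":0,"y":0,"z":-0.09,"rx":0,"ry":0,"rz":0,"hand":255},{"x":0,"y":0,"z":-0.115,"rx":0,"ry":0,"rz":0,"hand":255},{"x":0,"y":0,"z":-0.123,"rx":0,"ry":0,"rz":0,"hand":255},{"x":0,"y":0,"z":-0.123,"rx":0,"ry":0,"rz":0,"hand":255}]}}

```text
t: 19.12
position: [0.5048, 0.3938, 0.1227]
ee_rot: [-3.134, -0.164, -0.013]
wrist_force: [-0.1, -0.2, -1.5]
opening: 0.0459
finger_force: 36.1
```

```bash
python3 - <<'E'
from h import *
im=grab_frame("wrist");cv2.imwrite("pics/w9.png",im[150:400,140:500])
plan((.5825,.1924,.12,6))
E
```

```text
at [0.5036 0.393  0.1197] psi 6.0
(0.5825, 0.1924, 0.12, 6) -> xyz [ 5.750e-02  2.077e-01 -1.000e-04] r [-0.0006 -0.0044  0.0001] rows>= 6
```

View pics/w9.png

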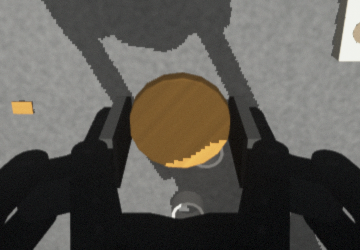

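Disc is held flat and level between the fingertips, at crop (180,120). Carrying it to the charcoal.

>>> {"name": "move_arm", "arguments": {"targets": [{"x":0.004,"y":0.014,"z":0,"rx":0,"ry":0,"rz":0,"hand":255},{"x":0.012,"y":0.043,"z":0,"rx":0,"ry":0,"rz":0,"hand":255},{"x":0.022,"y":0.08,"z":0,"rx":0,"ry":0,"rz":0,"hand":255},{"x":0.032,"y":0.116,"z":0,"rx":0,"ry":0,"rz":0,"hand":255},{"x":0.042,"y":0.152,"z":0,"rx":0,"ry":0,"rz":0,"hand":255},{"x":0.051,"y":0.184,"z":0,"rx":0,"ry":0,"rz":0,"hand":255},{"x":0.056,"y":0.202,"z":0,"rx":0,"ry":0,"rz":0,"hand":255},{"x":0.058,"y":0.208,"z":0,"rx":0,"ry":0,"rz":0,"hand":255}]}}

```text
t: 19.83
position: [0.5824, 0.1872, 0.1159]
ee_rot: [3.135, 0.157, -0.004]
wrist_force: [-0.1, 1.2, -1.1]
opening: 0.0458
finger_force: 36.2
```

>>> {"name": "move_arm", "arguments": {"targets": [{"x":0,"y":0,"z":0,"rx":0,"ry":0,"rz":0,"hand":255},{"x":0,"y":0,"z":0,"rx":0,"ry":0,"rz":0,"hand":255},{"x":0,"y":0,"z":0.02,"rx":0,"ry":0,"rz":0,"hand":255},{"x":0,"y":0,"z":0.04,"rx":0,"ry":0,"rz":0,"hand":255},{"x":0,"y":0,"z":0.055,"rx":0,"ry":0,"rz":0,"hand":255},{"x":0,"y":0,"z":0.06,"rx":0,"ry":0,"rz":0,"hand":255},{"x":0,"y":0,"z":0.06,"rx":0,"ry":0,"rz":0,"hand":255},{"x":0,"y":0,"z":0.06,"rx":0,"ry":0,"rz":0,"hand":255}]}}

```text
t: 20.5
position: [0.5827, 0.1931, 0.0594]
ee_rot: [-3.137, -0.167, -0.004]
wrist_force: [0.1, -0.2, -1.3]
opening: 0.046
finger_force: 36.2
```

```bash
python3 - <<'E'
from h import *
for i in range(3): c=camera_info("wrist");im=grab_frame("wrist")
cv2.imwrite("pics/w10.png",im)
plan((.5825,.1924,.0395,6))
b=np.array([.5975,.193]);a=np.radians(6.0);R=np.array([[np.cos(a),-np.sin(a)],[np.sin(a),np.cos(a)]])
for q in [(.0285,.031),(.0285,-.029),(-.06,-.03),(-.06,.03)]: print(proj(c,(*(b+R@q),.042)).round(0))
h=cv2.cvtColor(im,cv2.COLOR_BGR2HSV);m=(h[...,1]>110)*(h[...,2]>40);m=m.astype(np.uint8)*255;m[:150]=0;m[:,:240]=0;m[:,400:]=0
cs,_=cv2.findContours(m,cv2.RETR_EXTERNAL,cv2.CHAIN_APPROX_NONE);k=max(cs,key=cv2.contourArea)[:,0];print(k.min(0),k.max(0))
r=circ(np.array([ray(c,*p,now()[2,3]+.0115)[:2] for p in k.astype(float)]));print(r)
E
```

```text
at [0.5839 0.1927 0.0611] psi 6.04
(0.5825, 0.1924, 0.0395, 6) -> xyz [-0.0016  0.0002  0.0216] r [-0.0003 -0.006   0.0007] rows>= 1
[264. 169.]
[383. 169.]
[375. 316.]
[273. 316.]
[269 222] [370 318]
[584.8 194.5  46.1  48.9]
```

>>> {"name": "move_arm", "arguments": {"targets": [{"x":-0.002,"y":0,"z":0.008,"rx":0,"ry":0,"rz":0,"hand":255},{"x":-0.002,"y":0,"z":0.014,"rx":0,"ry":0,"rz":0,"hand":255},{"x":-0.002,"y":0,"z":0.017,"rx":0,"ry":0,"rz":0,"hand":255},{"x":-0.002,"y":0,"z":0.018,"rx":0,"ry":0,"rz":0,"hand":255},{"x":-0.002,"y":0,"z":0.018,"rx":0,"ry":0,"rz":0,"hand":255},{"x":-0.002,"y":0,"z":0.018,"rx":0,"ry":0,"rz":0,"hand":255}]}}

```text
t: 21.15
position: [0.5811, 0.1918, 0.0412]
ee_rot: [-3.137, -0.164, -0.005]
wrist_force: [0.4, 0.2, -1.0]
opening: 0.0463
finger_force: 36.2
```

>>> {"name": "move_arm", "arguments": {"targets": [{"x":0,"y":0,"z":0.001,"rx":0,"ry":0,"rz":0,"hand":255},{"x":0,"y":0,"z":0.001,"rx":0,"ry":0,"rz":0,"hand":255},{"x":0,"y":0,"z":0.001,"rx":0,"ry":0,"rz":0,"hand":255}]}}

```text
t: 21.4
position: [0.5812, 0.1919, 0.0406]
ee_rot: [-3.137, -0.164, -0.005]
wrist_force: [0.1, -0.3, -2.1]
opening: 0.0458
finger_force: 36.2
```

>>> {"name": "move_arm", "arguments": {"targets": [{"x":0,"y":0,"z":0.001,"rx":0,"ry":0,"rz":0,"hand":255},{"x":0,"y":0,"z":0.001,"rx":0,"ry":0,"rz":0,"hand":255},{"x":0,"y":0,"z":0.001,"rx":0,"ry":0,"rz":0,"hand":255}]}}

```text
t: 21.65
position: [0.5814, 0.1919, 0.0398]
ee_rot: [-3.137, -0.165, -0.006]
wrist_force: [-1.1, 0.2, 1.6]
opening: 0.0459
finger_force: 37.2
```

>>> {"name": "move_arm", "arguments": {"targets": [{"x":0,"y":0,"z":0.001,"rx":0,"ry":0,"rz":0,"hand":255},{"x":0,"y":0,"z":0.001,"rx":0,"ry":0,"rz":0,"hand":255},{"x":0,"y":0,"z":0.001,"rx":0,"ry":0,"rz":0,"hand":255}]}}

```text
t: 21.9
position: [0.5814, 0.1919, 0.0398]
ee_rot: [-3.137, -0.165, -0.007]
wrist_force: [-1.6, -0.4, 5.5]
opening: 0.0463
finger_force: 38.9
```

>>> {"name": "move_arm", "arguments": {"targets": [{"x":0,"y":0,"z":-0.001,"rx":0,"ry":0,"rz":0,"hand":255},{"x":0,"y":0,"z":-0.001,"rx":0,"ry":0,"rz":0,"hand":110},{"x":0,"y":0,"z":-0.001,"rx":0,"ry":0,"rz":0,"hand":80},{"x":0,"y":0,"z":-0.001,"rx":0,"ry":0,"rz":0,"hand":60},{"x":0,"y":0,"z":-0.001,"rx":0,"ry":0,"rz":0,"hand":60},{"x":0,"y":0,"z":-0.02,"rx":0,"ry":0,"rz":0,"hand":60},{"x":0,"y":0,"z":-0.06,"rx":0,"ry":0,"rz":0,"hand":0},{"x":0,"y":0,"z":-0.1,"rx":0,"ry":0,"rz":0,"hand":0}]}}

```text
t: 22.57
position: [0.579, 0.1914, 0.1366]
ee_rot: [3.136, 0.164, -0.005]
wrist_force: [2.0, 0.4, 0.9]
opening: 0.0847
finger_force: 0.0
```

>>> {"name": "move_arm", "arguments": {"targets": [{"x":0,"y":0,"z":-0.04,"rx":0,"ry":0,"rz":0,"hand":0},{"x":0,"y":0,"z":-0.08,"rx":0,"ry":0,"rz":0,"hand":0},{"x":0,"y":0,"z":-0.08,"rx":0,"ry":0,"rz":0,"hand":0},{"x":0,"y":0,"z":-0.08,"rx":0,"ry":0,"rz":0,"hand":0},{"x":0,"y":0,"z":-0.08,"rx":0,"ry":0,"rz":0,"hand":0},{"x":0,"y":0,"z":-0.08,"rx":0,"ry":0,"rz":0,"hand":0},{"x":0,"y":0,"z":-0.08,"rx":0,"ry":0,"rz":0,"hand":0},{"x":0,"y":0,"z":-0.08,"rx":0,"ry":0,"rz":0,"hand":0}]}}

```text
t: 23.23
position: [0.5797, 0.1916, 0.216]
ee_rot: [3.137, 0.164, -0.002]
wrist_force: [0.2, 0.8, 0.4]
opening: 0.0855
finger_force: 0.0
```

```bash
cat >> h.py <<'E'
def hsvfit(im,c,z,box,cond):
    "largest blob meeting cond(hsv) within box (u0,v0,u1,v1); ellipse fit of its hull in mm at height z"
    h=cv2.cvtColor(im,cv2.COLOR_BGR2HSV).astype(int);m=np.zeros(im.shape[:2],np.uint8)
    u0,v0,u1,v1=map(int,box);m[v0:v1,u0:u1]=cond(h)[v0:v1,u0:u1]*255
    cs,_=cv2.findContours(m,cv2.RETR_EXTERNAL,cv2.CHAIN_APPROX_NONE);k=cv2.convexHull(max(cs,key=cv2.contourArea))[:,0]
    return np.array([ray(c,*p,z)[:2]*1000 for p in k.astype(float)]),k
def fit(im,c,z,box,cond):
    P,k=hsvfit(im,c,z,box,cond);(x,y),r=cv2.minEnclosingCircle(P.astype(np.float32));return np.round([x,y,2*r],1),k.min(0),k.max(0)
E
python3 - <<'E'
from h import *
c=camera_info("wrist");im=grab_frame("wrist");cv2.imwrite("pics/w11.png",im)
print(now()[:3,3])
print("disc",fit(im,c,.05,(270,100,380,260),lambda h:(h[...,1]>110)*(h[...,2]>40)))
print("block",rect(hsvfit(im,c,.042,(270,115,380,260),lambda h:(h[...,2]<75)|(h[...,1]>110))[0]/1000),hsvfit(im,c,.042,(270,115,380,260),lambda h:(h[...,2]<75)|(h[...,1]>110))[1].tolist()[:3])
g=np.array([.3502,.2855,.016]);print("ring px",proj(c,g))
plan((.48,.25,.2,6),(.352,.2855,.15,6))
E
```

```text
[0.57992868 0.19166438 0.21649059]
disc (array([580.3, 193.5,  48.4]), array([295, 150], dtype=int32), array([343, 198], dtype=int32))
block [582.9 193.7  91.3  59.4   6. ] [[347, 123], [350, 126], [350, 146]]
ring px [228.82020806 334.28562647]
at [0.5799 0.1917 0.2165] psi 6.0
(0.48, 0.25, 0.2, 6) -> xyz [-0.0933 -0.0685  0.0165] r [0.0005 0.0001 0.0001] rows>= 3
(0.352, 0.2855, 0.15, 6) -> xyz [-0.1236 -0.0487  0.05  ] r [ 0.  0. -0.] rows>= 4
```

The disc is within about 3 mm of the block's middle at (0.5803,0.1935). Next is the rightmost silver ring.

>>> {"name": "move_arm", "arguments": {"targets": [{"x":-0.217,"y":-0.117,"z":0.017,"rx":0,"ry":0,"rz":0,"hand":120},{"x":-0.217,"y":-0.117,"z":0.017,"rx":0,"ry":0,"rz":0,"hand":120},{"x":-0.217,"y":-0.117,"z":0.017,"rx":0,"ry":0,"rz":0,"hand":120},{"x":-0.217,"y":-0.117,"z":0.017,"rx":0,"ry":0,"rz":0,"hand":120},{"x":-0.217,"y":-0.117,"z":0.067,"rx":0,"ry":0,"rz":0,"hand":120},{"x":-0.217,"y":-0.117,"z":0.097,"rx":0,"ry":0,"rz":0,"hand":120},{"x":-0.217,"y":-0.117,"z":0.097,"rx":0,"ry":0,"rz":0,"hand":120},{"x":-0.217,"y":-0.117,"z":0.097,"rx":0,"ry":0,"rz":0,"hand":120}]}}

```text
t: 23.95
position: [0.3437, 0.2831, 0.1118]
ee_rot: [3.129, 0.17, -0.022]
wrist_force: [-1.7, -0.1, -0.8]
opening: 0.0452
finger_force: 0.0
```

>>> {"name": "move_arm", "arguments": {"targets": [{"x":0,"y":0,"z":0,"rx":0,"ry":0,"rz":0,"hand":120},{"x":0,"y":0,"z":0,"rx":0,"ry":0,"rz":0,"hand":120},{"x":0,"y":0,"z":0,"rx":0,"ry":0,"rz":0,"hand":120},{"x":0,"y":0,"z":0,"rx":0,"ry":0,"rz":0,"hand":120}]}}

```text
t: 24.28
position: [0.3551, 0.286, 0.123]
ee_rot: [-3.135, -0.162, -0.011]
wrist_force: [0.6, 0.2, 0.4]
opening: 0.0451
finger_force: 0.0
```

```bash
python3 - <<'E'
from h import *
c=camera_info("wrist");im=grab_frame("wrist");cv2.imwrite("pics/w12.png",im)
s=telemetry.sense();print(s["position"],s["opening"],psi(now()))
print(proj(c,(.3502,.2855,.016)),[ (round(r["p"],2),np.round(r["bbox"])) for r in search_frame("wrist","silver_collar")])
E
```

```text
[0.35482035 0.28593211 0.12267674] 0.04540359374825574 5.929247242040329
[321.74722497 201.1228667 ] [(0.98, array([201., 185.,  36.,  44.])), (0.86, array([207.,  98.,  49.,  42.])), (0.8, array([298., 178.,  41.,  45.]))]
```

View pics/w12.png

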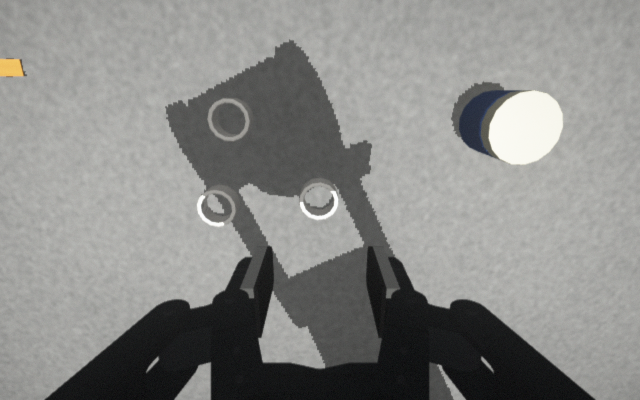

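The chosen ring is at (319.5,201), between the fingers; the other two are well to the left at (216,207) and (228,120).

```bash
python3 -c "
from h import *
c=camera_info('wrist');g=ray(c,319.5,201.3,.016);print(g)
plan((g[0],g[1],.002,6))"
```

```text
[0.3493449  0.28697903 0.016     ]
at [0.3545 0.2858 0.1223] psi 5.93
(np.float64(0.34934489819977405), np.float64(0.2869790274720741), 0.002, 6) -> xyz [-0.0057 -0.0016  0.1203] r [-0.0012 -0.006  -0.0012] rows>= 3
```

>>> {"name": "move_arm", "arguments": {"targets": [{"x":-0.003,"y":-0.001,"z":0.03,"rx":0,"ry":0,"rz":0,"hand":120},{"x":-0.003,"y":-0.001,"z":0.06,"rx":0,"ry":0,"rz":0,"hand":120},{"x":-0.003,"y":-0.001,"z":0.085,"rx":0,"ry":0,"rz":0,"hand":120},{"x":-0.003,"y":-0.001,"z":0.095,"rx":0,"ry":0,"rz":0,"hand":120},{"x":-0.003,"y":-0.001,"z":0.095,"rx":0,"ry":0,"rz":0,"hand":120},{"x":-0.003,"y":-0.001,"z":0.095,"rx":0,"ry":0,"rz":0,"hand":120},{"x":-0.003,"y":-0.001,"z":0.095,"rx":0,"ry":0,"rz":0,"hand":120},{"x":-0.003,"y":-0.001,"z":0.095,"rx":0,"ry":0,"rz":0,"hand":120}]}}

```text
t: 25.05
position: [0.3516, 0.2871, 0.0278]
ee_rot: [-3.135, -0.164, -0.011]
wrist_force: [0.4, 0.5, 0.1]
opening: 0.0453
finger_force: 0.0
```

```bash
python3 -c "
from h import *
plan((.3493,.287,.002,6))"
```

```text
at [0.3516 0.2871 0.0278] psi 6.0
(0.3493, 0.287, 0.002, 6) -> xyz [-0.0025 -0.0001  0.0258] r [-0.0018 -0.0069 -0.0001] rows>= 1
```

>>> {"name": "move_arm", "arguments": {"targets": [{"x":-0.002,"y":0,"z":0.01,"rx":-0.001,"ry":-0.005,"rz":0,"hand":120},{"x":-0.002,"y":0,"z":0.02,"rx":-0.001,"ry":-0.005,"rz":0,"hand":120},{"x":-0.002,"y":0,"z":0.025,"rx":-0.001,"ry":-0.005,"rz":0,"hand":120},{"x":-0.002,"y":0,"z":0.025,"rx":-0.001,"ry":-0.005,"rz":0,"hand":120},{"x":-0.002,"y":0,"z":0.025,"rx":-0.001,"ry":-0.005,"rz":0,"hand":120},{"x":-0.002,"y":0,"z":0.025,"rx":-0.001,"ry":-0.005,"rz":0,"hand":120}]}}

```text
t: 25.55
position: [0.348, 0.286, 0.0006]
ee_rot: [3.136, 0.165, -0.003]
wrist_force: [0.1, 0.5, 0.5]
opening: 0.0452
finger_force: 0.0
```

>>> {"name": "move_arm", "arguments": {"targets": [{"x":0,"y":0,"z":0,"rx":0,"ry":0,"rz":0,"hand":140},{"x":0,"y":0,"z":0,"rx":0,"ry":0,"rz":0,"hand":255},{"x":0,"y":0,"z":0,"rx":0,"ry":0,"rz":0,"hand":255},{"x":0,"y":0,"z":0,"rx":0,"ry":0,"rz":0,"hand":255},{"x":0,"y":0,"z":0,"rx":0,"ry":0,"rz":0,"hand":255},{"x":0,"y":0,"z":0,"rx":0,"ry":0,"rz":0,"hand":255}], "force": 25}}

```text
t: 26.05
position: [0.3484, 0.2862, 0.0012]
ee_rot: [3.137, 0.165, -0.002]
wrist_force: [-0.2, -0.1, 3.6]
opening: 0.0318
finger_force: 24.9
```

```bash
python3 -c "
from h import *
plan((.3493,.287,.12,6),(.5803,.1935,.12,6))"
```

```text
at [0.3484 0.2862 0.0012] psi 6.0
(0.3493, 0.287, 0.12, 6) -> xyz [ 0.0008 -0.0006 -0.1188] r [0.0007 0.001  0.0001] rows>= 3
(0.5803, 0.1935, 0.12, 6) -> xyz [0.22   0.1171 0.    ] r [ 0.  0. -0.] rows>= 6
```

>>> {"name": "move_arm", "arguments": {"targets": [{"x":0,"y":0,"z":-0.015,"rx":0,"ry":0,"rz":0,"hand":255},{"x":0,"y":0,"z":-0.04,"rx":0,"ry":0,"rz":0,"hand":255},{"x":0,"y":0,"z":-0.075,"rx":0,"ry":0,"rz":0,"hand":255},{"x":0,"y":0,"z":-0.105,"rx":0,"ry":0,"rz":0,"hand":255},{"x":0,"y":0,"z":-0.12,"rx":0,"ry":0,"rz":0,"hand":255},{"x":0,"y":0,"z":-0.12,"rx":0,"ry":0,"rz":0,"hand":255}]}}

```text
t: 26.55
position: [0.3507, 0.2876, 0.1251]
ee_rot: [-3.134, -0.164, -0.01]
wrist_force: [0.9, 0.6, -0.5]
opening: 0.0314
finger_force: 25.0
```

>>> {"name": "move_arm", "arguments": {"targets": [{"x":0.014,"y":0.007,"z":0,"rx":0,"ry":0,"rz":0,"hand":255},{"x":0.044,"y":0.023,"z":0,"rx":0,"ry":0,"rz":0,"hand":255},{"x":0.08,"y":0.042,"z":0,"rx":0,"ry":0,"rz":0,"hand":255},{"x":0.115,"y":0.061,"z":0,"rx":0,"ry":0,"rz":0,"hand":255},{"x":0.15,"y":0.08,"z":0,"rx":0,"ry":0,"rz":0,"hand":255},{"x":0.185,"y":0.098,"z":0,"rx":0,"ry":0,"rz":0,"hand":255},{"x":0.21,"y":0.111,"z":0,"rx":0,"ry":0,"rz":0,"hand":255},{"x":0.22,"y":0.116,"z":0,"rx":0,"ry":0,"rz":0,"hand":255}]}}

```text
t: 27.22
position: [0.5816, 0.1912, 0.1173]
ee_rot: [3.135, 0.159, -0.006]
wrist_force: [-1.2, 0.6, -1.3]
opening: 0.0311
finger_force: 25.0
```

>>> {"name": "move_arm", "arguments": {"targets": [{"x":0,"y":0,"z":0,"rx":0,"ry":0,"rz":0,"hand":255},{"x":0,"y":0,"z":0,"rx":0,"ry":0,"rz":0,"hand":255},{"x":0,"y":0,"z":0.02,"rx":0,"ry":0,"rz":0,"hand":255},{"x":0,"y":0,"z":0.04,"rx":0,"ry":0,"rz":0,"hand":255},{"x":0,"y":0,"z":0.05,"rx":0,"ry":0,"rz":0,"hand":255},{"x":0,"y":0,"z":0.05,"rx":0,"ry":0,"rz":0,"hand":255},{"x":0,"y":0,"z":0.05,"rx":0,"ry":0,"rz":0,"hand":255},{"x":0,"y":0,"z":0.05,"rx":0,"ry":0,"rz":0,"hand":255}]}}

```text
t: 27.88
position: [0.5792, 0.1944, 0.0716]
ee_rot: [3.136, 0.166, -0.0]
wrist_force: [0.0, -0.6, -1.3]
opening: 0.0314
finger_force: 25.0
```

```bash
python3 - <<'E'
from h import *
for i in range(4): c=camera_info("wrist");im=grab_frame("wrist")
cv2.imwrite("pics/w13.png",im)
plan((.5794,.1935,.0512,6)); print(telemetry.sense()["opening"])
print("disc px",proj(c,(.5803,.1935,.05)))
E
```

```text
at [0.5798 0.194  0.0719] psi 6.01
(0.5794, 0.1935, 0.0512, 6) -> xyz [-0.0005  0.0004  0.0207] r [ 0.0008 -0.0006  0.0002] rows>= 1
0.031188225601027336
disc px [323.38095582 241.27891944]
```

View pics/w13.png

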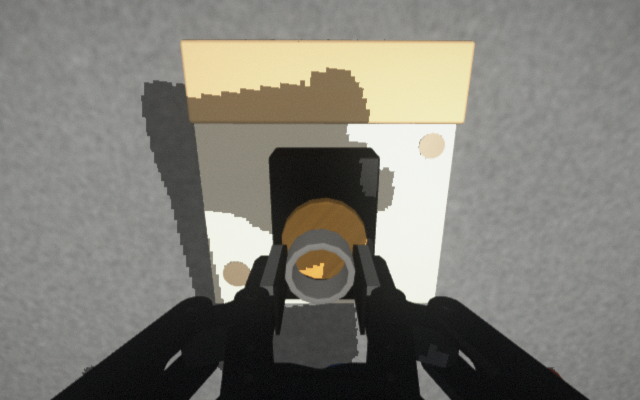

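The collar is held upright over the disc, with ring centre at about (320,273) and disc centre at about (325,240). I'll compare the two numerically.

```bash
python3 - <<'E'
from h import *
c=camera_info("wrist");im=cv2.imread("pics/w13.png")
P,k=hsvfit(im,c,.05,(270,190,380,245),lambda h:(h[...,1]>110)*(h[...,2]>40))
P=P[(k[:,1]<240)];A=np.c_[2*P,np.ones(len(P))];s=np.linalg.lstsq(A,(P**2).sum(1),rcond=None)[0];print("disc",s[:2],2*np.sqrt(s[2]+s[0]**2+s[1]**2),len(P))
top=.0719-.0012+.016
for u,v in[(285.5,273),(354.5,273),(320,243),(320,304)]: print(ray(c,u,v,top)[:2])
E
```

```text
disc [582.74167632 193.54831877] 46.275021528818044 22
[0.58099086 0.21080262]
[0.5841916  0.18034356]
[0.5972277  0.19711956]
[0.56642817 0.19386605]
```

>>> {"name": "move_arm", "arguments": {"targets": [{"x":0,"y":0.002,"z":0.008,"rx":0,"ry":0,"rz":0,"hand":255},{"x":0,"y":0.002,"z":0.014,"rx":0,"ry":0,"rz":0,"hand":255},{"x":0,"y":0.002,"z":0.018,"rx":0,"ry":0,"rz":0,"hand":255},{"x":0,"y":0.002,"z":0.018,"rx":0,"ry":0,"rz":0,"hand":255},{"x":0,"y":0.002,"z":0.018,"rx":0,"ry":0,"rz":0,"hand":255},{"x":0,"y":0.002,"z":0.018,"rx":0,"ry":0,"rz":0,"hand":255}]}}

```text
t: 28.58
position: [0.579, 0.1916, 0.0518]
ee_rot: [3.136, 0.164, -0.004]
wrist_force: [-0.1, 0.2, -0.8]
opening: 0.0314
finger_force: 25.0
```

>>> {"name": "move_arm", "arguments": {"targets": [{"x":0,"y":0,"z":0.001,"rx":0,"ry":0,"rz":0,"hand":255},{"x":0,"y":0,"z":0.001,"rx":0,"ry":0,"rz":0,"hand":255},{"x":0,"y":0,"z":0.001,"rx":0,"ry":0,"rz":0,"hand":255}]}}

```text
t: 28.83
position: [0.5793, 0.1917, 0.0513]
ee_rot: [3.136, 0.165, -0.003]
wrist_force: [0.3, -0.3, 1.4]
opening: 0.0314
finger_force: 25.0
```

>>> {"name": "move_arm", "arguments": {"targets": [{"x":0,"y":0,"z":0.001,"rx":0,"ry":0,"rz":0,"hand":255},{"x":0,"y":0,"z":0.001,"rx":0,"ry":0,"rz":0,"hand":255},{"x":0,"y":0,"z":0.001,"rx":0,"ry":0,"rz":0,"hand":255}]}}

```text
t: 29.08
position: [0.5794, 0.1917, 0.0513]
ee_rot: [3.136, 0.165, -0.002]
wrist_force: [-2.1, -0.9, 4.3]
opening: 0.0313
finger_force: 25.4
```

Contact. Release and rise.

>>> {"name": "move_arm", "arguments": {"targets": [{"x":0,"y":0,"z":-0.001,"rx":0,"ry":0,"rz":0,"hand":255},{"x":0,"y":0,"z":-0.001,"rx":0,"ry":0,"rz":0,"hand":150},{"x":0,"y":0,"z":-0.001,"rx":0,"ry":0,"rz":0,"hand":120},{"x":0,"y":0,"z":-0.001,"rx":0,"ry":0,"rz":0,"hand":100},{"x":0,"y":0,"z":-0.001,"rx":0,"ry":0,"rz":0,"hand":100},{"x":0,"y":0,"z":-0.02,"rx":0,"ry":0,"rz":0,"hand":100},{"x":0,"y":0,"z":-0.06,"rx":0,"ry":0,"rz":0,"hand":60},{"x":0,"y":0,"z":-0.1,"rx":0,"ry":0,"rz":0,"hand":0}]}}

```text
t: 29.75
position: [0.5778, 0.1914, 0.1485]
ee_rot: [3.135, 0.164, -0.013]
wrist_force: [0.6, 0.2, 1.1]
opening: 0.0743
finger_force: 0.0
```

>>> {"name": "move_arm", "arguments": {"targets": [{"x":0,"y":0,"z":-0.04,"rx":0,"ry":0,"rz":0,"hand":0},{"x":0,"y":0,"z":-0.07,"rx":0,"ry":0,"rz":0,"hand":0},{"x":0,"y":0,"z":-0.07,"rx":0,"ry":0,"rz":0,"hand":0},{"x":0,"y":0,"z":-0.07,"rx":0,"ry":0,"rz":0,"hand":0},{"x":0,"y":0,"z":-0.07,"rx":0,"ry":0,"rz":0,"hand":0},{"x":0,"y":0,"z":-0.07,"rx":0,"ry":0,"rz":0,"hand":0},{"x":0,"y":0,"z":-0.07,"rx":0,"ry":0,"rz":0,"hand":0},{"x":0,"y":0,"z":-0.07,"rx":0,"ry":0,"rz":0,"hand":0}]}}

```text
t: 30.42
position: [0.5789, 0.1918, 0.2183]
ee_rot: [3.135, 0.165, -0.009]
wrist_force: [0.0, 0.1, 0.1]
opening: 0.0856
finger_force: 0.0
```

```bash
python3 - <<'E'
from h import *
c=camera_info("wrist");im=grab_frame("wrist");cv2.imwrite("pics/w14.png",im)
print(now()[:3,3])
sat=lambda h:(h[...,1]>110)*(h[...,2]>40)
P,k=hsvfit(im,c,.05,(280,120,360,250),sat);print("disc",fit(im,c,.05,(280,120,360,250),sat))
h=cv2.cvtColor(im,cv2.COLOR_BGR2HSV).astype(int)
a,b=k.min(0),k.max(0);m=np.zeros((400,640),np.uint8);cv2.fillConvexPoly(m,k.astype(np.int32),255);m=cv2.erode(m,np.ones((3,3)))
ring=((m>0)&(h[...,1]<90)).astype(np.uint8)*255
cs,_=cv2.findContours(ring,cv2.RETR_EXTERNAL,cv2.CHAIN_APPROX_NONE);q=max(cs,key=cv2.contourArea)[:,0]
R_=np.array([ray(c,*p,.066)[:2]*1000 for p in q.astype(float)]);print("ring",cv2.minEnclosingCircle(R_.astype(np.float32)),q.min(0),q.max(0))
print([(round(r["p"],2),np.round(r["bbox"])) for r in search_frame("wrist","silver_collar")][:3])
print("jar px",proj(c,(.426,.161,.05)),[(round(r["p"],2),np.round(r["bbox"])) for r in search_frame("wrist","flux_jar")][:3])
plan((.425,.161,.17,6))
E
```

```text
[0.57906968 0.19177654 0.21871193]
disc (array([580.1, 193.4,  48.5]), array([296, 148], dtype=int32), array([343, 195], dtype=int32))
ring ((582.60546875, 194.02969360351562), 17.292753219604492) [303 156] [336 192]
[(0.73, array([301., 156.,  36.,  38.])), (0.56, array([154., 269.,  27.,  29.]))]
jar px [333.68991535 307.5909648 ] [(0.66, array([309., 266.,  46.,  60.])), (0.26, array([501.,   0., 139.,  29.]))]
at [0.5793 0.1919 0.2195] psi 6.0
(0.425, 0.161, 0.17, 6) -> xyz [-0.1565  0.0145  0.05  ] r [0.0013 0.0035 0.0001] rows>= 4
```

Collar is centred on the disc within about 2 mm. Next is the jar.

>>> {"name": "move_arm", "arguments": {"targets": [{"x":-0.156,"y":0.015,"z":0.05,"rx":0,"ry":0.002,"rz":0,"hand":0},{"x":-0.156,"y":0.015,"z":0.05,"rx":0,"ry":0.002,"rz":0,"hand":0},{"x":-0.156,"y":0.015,"z":0.05,"rx":0,"ry":0.002,"rz":0,"hand":0},{"x":-0.156,"y":0.015,"z":0.05,"rx":0,"ry":0.002,"rz":0,"hand":0},{"x":-0.156,"y":0.015,"z":0.05,"rx":0,"ry":0.002,"rz":0,"hand":0},{"x":-0.156,"y":0.015,"z":0.05,"rx":0,"ry":0.002,"rz":0,"hand":0},{"x":-0.156,"y":0.015,"z":0.05,"rx":0,"ry":0.002,"rz":0,"hand":0},{"x":-0.156,"y":0.015,"z":0.05,"rx":0,"ry":0.002,"rz":0,"hand":0}]}}

```text
t: 31.23
position: [0.428, 0.161, 0.1725]
ee_rot: [3.137, 0.164, 0.006]
wrist_force: [1.3, 0.2, 0.6]
opening: 0.0851
finger_force: 0.0
```

```bash
python3 - <<'E'
from h import *
for i in range(3): c=camera_info("wrist");im=grab_frame("wrist")
cv2.imwrite("pics/w15.png",im);print(now()[:3,3])
u=proj(c,(.426,.161,.05));print(u)
print([(round(r["p"],2),np.round(r["bbox"])) for r in search_frame("wrist","flux_jar")][:3])
bx=(u[0]-60,u[1]-60,u[0]+60,u[1]+60)
for t in (90,110):
  print(fit(im,c,.05,bx,lambda h:(h[...,1]<70)*(h[...,2]>190)),fit(im,c,.05,bx,lambda h:(h[...,1]>t)*(h[...,0]>100)))
ct=camera_info("top");it=cv2.imread("pics/top0.png")
print("bowl",fit(it,ct,.055,(365,128,445,200),lambda h:(h[...,1]>120)))
plan((.426,.160,.015,6))
E
```

```text
[0.42773524 0.16096041 0.17190937]
[321.04973533 191.44090606]
[(0.67, array([293., 155.,  58.,  64.]))]
(array([425.7, 144. ,  29.5]), array([336, 177], dtype=int32), array([349, 210], dtype=int32)) (array([443.3, 162.9,  36.5]), array([299, 155], dtype=int32), array([343, 172], dtype=int32))
(array([425.7, 144. ,  29.5]), array([336, 177], dtype=int32), array([349, 210], dtype=int32)) (array([445.2, 164.4,  34.1]), array([299, 156], dtype=int32), array([340, 171], dtype=int32))
bowl (array([ 613.3, -208.5,  149. ]), array([376, 139], dtype=int32), array([430, 191], dtype=int32))
at [0.4274 0.1609 0.1716] psi 5.99
(0.426, 0.16, 0.015, 6) -> xyz [-0.0018  0.0006  0.1566] r [ 0.0009 -0.0018 -0.0002] rows>= 4
```

>>> {"name": "move_arm", "arguments": {"targets": [{"x":-0.001,"y":0,"z":0.03,"rx":0,"ry":0,"rz":0,"hand":0},{"x":-0.001,"y":0,"z":0.07,"rx":0,"ry":0,"rz":0,"hand":0},{"x":-0.001,"y":0,"z":0.11,"rx":0,"ry":0,"rz":0,"hand":0},{"x":-0.001,"y":0,"z":0.14,"rx":0,"ry":0,"rz":0,"hand":0},{"x":-0.001,"y":0,"z":0.153,"rx":0,"ry":0,"rz":0,"hand":0},{"x":-0.001,"y":0,"z":0.153,"rx":0,"ry":0,"rz":0,"hand":0},{"x":-0.001,"y":0,"z":0.153,"rx":0,"ry":0,"rz":0,"hand":0},{"x":-0.001,"y":0,"z":0.153,"rx":0,"ry":0,"rz":0,"hand":0}]}}

```text
t: 32.1
position: [0.4268, 0.1608, 0.0194]
ee_rot: [3.137, 0.164, 0.005]
wrist_force: [-0.5, -0.0, -0.1]
opening: 0.0855
finger_force: 0.0
```

>>> {"name": "move_arm", "arguments": {"targets": [{"x":0,"y":0,"z":0,"rx":0,"ry":0,"rz":0,"hand":80},{"x":0,"y":0,"z":0,"rx":0,"ry":0,"rz":0,"hand":120},{"x":0,"y":0,"z":0,"rx":0,"ry":0,"rz":0,"hand":255},{"x":0,"y":0,"z":0,"rx":0,"ry":0,"rz":0,"hand":255},{"x":0,"y":0,"z":0,"rx":0,"ry":0,"rz":0,"hand":255},{"x":0,"y":0,"z":0,"rx":0,"ry":0,"rz":0,"hand":255},{"x":0,"y":0,"z":0,"rx":0,"ry":0,"rz":0,"hand":255}], "force": 40}}

```text
t: 32.68
position: [0.4261, 0.1606, 0.0192]
ee_rot: [3.137, 0.165, 0.005]
wrist_force: [-0.5, 0.2, 6.4]
opening: 0.0468
finger_force: 41.4
```

```bash
python3 -c "
from h import *
plan((.426,.160,.14,6),(.605,-.0075,.14,3),(.605,-.0075,.02,3))"
```

```text
at [0.4261 0.1606 0.0192] psi 6.01
(0.426, 0.16, 0.14, 6) -> xyz [ 0.0002  0.0007 -0.1208] r [ 0.0008 -0.0031  0.0001] rows>= 3
(0.605, -0.0075, 0.14, 3) -> xyz [0.1605 0.1853 0.    ] r [ 0.     -0.      0.0524] rows>= 6
(0.605, -0.0075, 0.02, 3) -> xyz [ 0.   -0.    0.12] r [ 0.  0. -0.] rows>= 3
```

>>> {"name": "move_arm", "arguments": {"targets": [{"x":0,"y":0,"z":-0.015,"rx":0,"ry":0,"rz":0,"hand":255},{"x":0,"y":0,"z":-0.045,"rx":0,"ry":0,"rz":0,"hand":255},{"x":0,"y":0,"z":-0.08,"rx":0,"ry":0,"rz":0,"hand":255},{"x":0,"y":0,"z":-0.105,"rx":0,"ry":0,"rz":0,"hand":255},{"x":0,"y":0,"z":-0.12,"rx":0,"ry":0,"rz":0,"hand":255},{"x":0,"y":0,"z":-0.12,"rx":0,"ry":0,"rz":0,"hand":255}]}}

```text
t: 33.18
position: [0.4272, 0.1611, 0.1418]
ee_rot: [-3.137, -0.165, -0.013]
wrist_force: [0.5, 0.2, -1.2]
opening: 0.0474
finger_force: 41.4
```

>>> {"name": "move_arm", "arguments": {"targets": [{"x":0.01,"y":0.012,"z":0,"rx":0,"ry":0,"rz":0.01,"hand":255},{"x":0.032,"y":0.037,"z":0,"rx":0,"ry":0,"rz":0.02,"hand":255},{"x":0.058,"y":0.067,"z":0,"rx":0,"ry":0,"rz":0.03,"hand":255},{"x":0.084,"y":0.097,"z":0,"rx":0,"ry":0,"rz":0.04,"hand":255},{"x":0.11,"y":0.127,"z":0,"rx":0,"ry":0,"rz":0.05,"hand":255},{"x":0.136,"y":0.157,"z":0,"rx":0,"ry":0,"rz":0.052,"hand":255},{"x":0.154,"y":0.178,"z":0,"rx":0,"ry":0,"rz":0.052,"hand":255},{"x":0.161,"y":0.185,"z":0,"rx":0,"ry":0,"rz":0.052,"hand":255}]}}

```text
t: 33.85
position: [0.6056, -0.0101, 0.1347]
ee_rot: [3.139, 0.077, -0.004]
wrist_force: [0.5, 0.2, -0.6]
opening: 0.047
finger_force: 41.5
```

>>> {"name": "move_arm", "arguments": {"targets": [{"x":0,"y":0,"z":0,"rx":0,"ry":0,"rz":0,"hand":255},{"x":0,"y":0,"z":0.02,"rx":0,"ry":0,"rz":0,"hand":255},{"x":0,"y":0,"z":0.05,"rx":0,"ry":0,"rz":0,"hand":255},{"x":0,"y":0,"z":0.08,"rx":0,"ry":0,"rz":0,"hand":255},{"x":0,"y":0,"z":0.1,"rx":0,"ry":0,"rz":0,"hand":255},{"x":0,"y":0,"z":0.11,"rx":0,"ry":0,"rz":0,"hand":255},{"x":0,"y":0,"z":0.11,"rx":0,"ry":0,"rz":0,"hand":255},{"x":0,"y":0,"z":0.11,"rx":0,"ry":0,"rz":0,"hand":255}]}}

```text
t: 34.52
position: [0.6037, -0.0059, 0.0278]
ee_rot: [3.14, 0.084, -0.002]
wrist_force: [-0.8, -0.0, 0.5]
opening: 0.0472
finger_force: 41.5
```

>>> {"name": "move_arm", "arguments": {"targets": [{"x":0,"y":0,"z":0.003,"rx":0,"ry":0,"rz":0,"hand":255},{"x":0,"y":0,"z":0.006,"rx":0,"ry":0,"rz":0,"hand":255},{"x":0,"y":0,"z":0.008,"rx":0,"ry":0,"rz":0,"hand":255},{"x":0,"y":0,"z":0.008,"rx":0,"ry":0,"rz":0,"hand":255},{"x":0,"y":0,"z":0.008,"rx":0,"ry":0,"rz":0,"hand":255}]}}

```text
t: 34.93
position: [0.6047, -0.0068, 0.0203]
ee_rot: [3.139, 0.083, 0.001]
wrist_force: [0.0, -0.7, -0.9]
opening: 0.047
finger_force: 41.5
```

Lower the last millimetre or so, release and retreat.

>>> {"name": "move_arm", "arguments": {"targets": [{"x":0,"y":0,"z":0.001,"rx":0,"ry":0,"rz":0,"hand":255},{"x":0,"y":0,"z":0.002,"rx":0,"ry":0,"rz":0,"hand":255},{"x":0,"y":0,"z":0.002,"rx":0,"ry":0,"rz":0,"hand":255}]}}

```text
t: 35.18
position: [0.6049, -0.0069, 0.0193]
ee_rot: [3.139, 0.083, 0.002]
wrist_force: [-2.0, 0.0, 4.8]
opening: 0.0473
finger_force: 41.9
```

>>> {"name": "move_arm", "arguments": {"targets": [{"x":0,"y":0,"z":0,"rx":0,"ry":0,"rz":0,"hand":110},{"x":0,"y":0,"z":0,"rx":0,"ry":0,"rz":0,"hand":60},{"x":0,"y":0,"z":0,"rx":0,"ry":0,"rz":0,"hand":0},{"x":0,"y":0,"z":0,"rx":0,"ry":0,"rz":0,"hand":0},{"x":0,"y":0,"z":0,"rx":0,"ry":0,"rz":0,"hand":0},{"x":0,"y":0,"z":-0.03,"rx":0,"ry":0,"rz":0,"hand":0},{"x":0,"y":0,"z":-0.07,"rx":0,"ry":0,"rz":0,"hand":0},{"x":0,"y":0,"z":-0.11,"rx":0,"ry":0,"rz":0,"hand":0}]}}

```text
t: 35.85
position: [0.6031, -0.0065, 0.1271]
ee_rot: [3.14, 0.083, -0.007]
wrist_force: [1.1, 0.7, -1.0]
opening: 0.0855
finger_force: 0.0
```

>>> {"name": "move_arm", "arguments": {"targets": [{"x":-0.03,"y":0,"z":-0.02,"rx":0,"ry":0,"rz":0,"hand":0},{"x":-0.07,"y":0,"z":-0.04,"rx":0,"ry":0,"rz":0,"hand":0},{"x":-0.11,"y":0,"z":-0.06,"rx":0,"ry":0,"rz":0,"hand":0},{"x":-0.15,"y":0,"z":-0.08,"rx":0,"ry":0,"rz":0,"hand":0},{"x":-0.19,"y":0,"z":-0.1,"rx":0,"ry":0,"rz":0,"hand":0},{"x":-0.22,"y":0,"z":-0.12,"rx":0,"ry":0,"rz":0,"hand":0},{"x":-0.22,"y":0,"z":-0.12,"rx":0,"ry":0,"rz":0,"hand":0},{"x":-0.22,"y":0,"z":-0.12,"rx":0,"ry":0,"rz":0,"hand":0}]}}

```text
t: 36.52
position: [0.3845, -0.0183, 0.2506]
ee_rot: [3.138, 0.082, 0.011]
wrist_force: [0.4, -0.0, -0.4]
opening: 0.0853
finger_force: 0.0
```

```bash
python3 - <<'E'
from h import *
for i in range(3): c=camera_info("wrist");im=grab_frame("wrist")
cv2.imwrite("pics/end_w.png",im);it=grab_frame("top");cv2.imwrite("pics/end_t.png",it);ct=camera_info("top")
it0=cv2.imread("pics/top0.png")
print(now()[:3,3])
def f(n,*a):
    try: print(n,fit(*a))
    except Exception as e: print(n,e)
for n,z,box,cond in [("bowl",.055,(365,128,445,200),lambda h:(h[...,1]>120)),("copper",.016,(318,215,342,240),lambda h:h[...,1]>90),("pot",.042,(455,185,490,222),lambda h:h[...,1]>120),("pliers",.005,(300,100,375,132),lambda h:h[...,1]>120),("disc",.05,(215,135,300,210),lambda h:(h[...,1]>110)*(h[...,2]>40))]:
    f(n+" t0",it0,ct,z,box,cond);f(n+" now",it,ct,z,box,cond)
u=proj(ct,(.604,-.010,.05));f("jar top",it,ct,.05,(u[0]-16,u[1]-16,u[0]+16,u[1]+16),lambda h:(h[...,1]<60)*(h[...,2]>170))
u=proj(c,(.606,-.006,.05));print("jar wrist exp",u,[(round(r["p"],2),np.round(r["bbox"])) for r in search_frame("wrist","flux_jar")][:3])
for t in ["flux_jar","silver_collar"]:
    grab_frame("top");print(t,[(round(r["p"],2),np.round(r["bbox"])) for r in search_frame("top",t)][:4])
E
```

```text
[ 0.3851511  -0.01808021  0.24622176]
bowl t0 (array([ 613.3, -208.5,  149. ]), array([376, 139], dtype=int32), array([430, 191], dtype=int32))
bowl now (array([ 613.3, -208.5,  149. ]), array([376, 139], dtype=int32), array([430, 191], dtype=int32))
copper t0 (array([443.9, -10.1,  32.7]), array([324, 221], dtype=int32), array([335, 232], dtype=int32))
copper now (array([442.7, -11. ,  91.7]), array([318, 215], dtype=int32), array([341, 239], dtype=int32))
pot t0 (array([ 510.5, -391.4,   71.1]), array([458, 192], dtype=int32), array([483, 216], dtype=int32))
pot now (array([ 510.3, -391.6,   71. ]), array([458, 192], dtype=int32), array([483, 216], dtype=int32))
pliers t0 (array([761.2, -65. ,  85.3]), array([336, 110], dtype=int32), array([365, 124], dtype=int32))
pliers now (array([761.2, -65. ,  85.3]), array([336, 110], dtype=int32), array([365, 124], dtype=int32))
disc t0 max() iterable argument is empty
disc now (array([578.6, 189.2,  51.6]), array([249, 166], dtype=int32), array([266, 184], dtype=int32))
jar top (array([602.8,  -9.1,  45.6]), array([323, 160], dtype=int32), array([338, 175], dtype=int32))
jar wrist exp [320.5552271  -85.78678074] []
flux_jar [(0.52, array([322., 159.,  16.,  20.]))]
silver_collar [(0.55, array([255., 166.,   7.,  13.]))]
```

```bash
python3 -c "
from rig import job_done
print(job_done())"
```

```text
the job is handed in; nothing more can be done
None
```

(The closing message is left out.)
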